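# Hang the fallen bin back on the cleat board

### The arm

A 7-joint arm with a two-finger parallel gripper is mounted at the origin on a cart in front of the work surface, level with it; the furniture and walls round the work are solid. World frame = base frame: x ahead of the robot, y to its left, z up, the work surface at z = 0. Lengths are in m, angles in rad, forces in N, time in s.
With the tool pointing down it reaches from about 0.425 to 0.875 m from the base axis. Payload 4.7 kg.
Tool frame: the origin (TCP) lies at the very end of the fingers, on their centre line; the grasp point (between the pads) lies 19 mm behind it; z points along the fingers, y is the direction in which the jaws open and shut (so a half turn about z gives the same grasp; the last joint's range is limited). The gripper opens to 87 mm and grips with 3 to 60 N. Pads are 19 mm wide; open, the fingers measure 117 mm over their backs; the gripper's body (75 mm by 190 mm) begins 51 mm behind the grasp point.
Start: joints at [-1.27, 0.321, -0.07, 1.45, 0.023, 1.371, -0.057], TCP at [0.184, 0.623, 0.223] pointing down, gripper open.
Joint ranges: [-2.86, 2.86], [-0.3, 2.09], [-1.38, 1.24], [0.06, 2.45], [-1.56, 4.7], [0.09, 2.05], [-2.69, 2.69]. Speed limits (rad/s): [2.57, 2.57, 3.14, 3.14, 3.14, 3.14, 3.14].

### API

Orientations are given as a rotation vector (axis times angle).
In Python, from bench import ctrl gives the robot as it stands. The module is installed in compiled form; this text tells all that it offers.
- The arm moves only by the tool move_arm, never from a script. Its arguments are lists of equal length, an entry for each row: "dp": the shift along the tool's x, y, z in units of 30 mm (1.0 is 30 mm), a list of three; "turn": the turn about the tool's z in units of 5 degrees (1.0 is 5 degrees); "jaw": the opening, from -1 (shut) to 1 (fully open). A call has 1 to 5 rows; each row is the pose to reach, as a shift and turn from the pose commanded when the call began, along the tool's axes at that moment; what a row does not reach only later rows make up. A row lasts 1/10 s, in which the tool goes at most 50 mm and 8.59 degrees, less where a joint would pass 70% of its speed; a pose out of reach is approached as far as the arm can. A call with a gripper value outside its range is refused whole. The fingers move at their own pace and stop on an object; "grip_force" is the grip in N (left out, the last holds). Time passes only in rows, so rows that repeat a pose let the fingers close. It gives the time, the measured TCP pose, the force and the opening at its end, in the units of the state.
- ctrl.get_state(): the state, without advancing time (a new reading comes with each control period).
- ctrl.get_image(name): name is "scene" or "top" or "wrist"; returns the picture (400x640x3 uint8, red, green, blue); there is no depth.
- ctrl.camera_info(name): a dict with "intrinsics" (3x3 intrinsics, pixels), "extrinsics" (4x4, takes a point from world to camera coordinates). Camera axes: x right, y up, looking along -z (the intrinsics and any distortion apply to the point x, -y, -z); pixel columns grow to the right and rows downward; lengths in m; the calibration is good to about 2 mm. A picture is of the moment at which its call begins: read the wrist's pose just before it. camera_info takes no time and is no camera call; for the wrist camera it gives the pose at the moment of the call.
- ctrl.close_job(): hands the job in, once; it reports no verdict.
Trained networks look in the newest picture that a camera, given by its name, has taken for a name from the list of things; names that differ only in an ending like _2 or _b are one class to them, and where a whole thing is asked for, a point or a joint stands for the part that bears it (a point fixed in the world has none). Each returns a list of dicts, best first, with "confidence" (0 to 1); they miss things now and then, are a little off and sometimes report something else, mostly with a low value. They report only what shows in the picture. A call takes as long as a camera call.
- ctrl.look_for(camera, target): "rect" ([centre column, centre row, width, height] in pixels, round what is visible of it).
- ctrl.masks_of(camera, target): "region" (400x640 bool, what is visible of it) and "rect" ([centre column, centre row, width, height] in pixels, round what is visible of it).
The state is a dict: "time": time; "joint_positions": joint angles; "qd": joint speeds; "joint_torque": joint torques, N m; "position": TCP position; "tool_rot": TCP orientation; "ft_force": force on the tool from outside, world axes, zero at the start; "torque": the same for the moment, N m; "grip_width": opening from 0.0 (shut) to 1.0 (fully open).
Only numpy, scipy, OpenCV 4.12 (cv2) and the standard library are available. Lean on these libraries where they do the work, as an engineer would, in place of code of your own. Each camera call takes 0.05 s, during which the arm holds its last target. There are 200 camera calls.

### The job

One of the small plywood bins has come off the leaning cleat board and lies on its front on the counter. Stand it upright on its underside on the counter and let go, take it again by its front wall, tilt it back with the board so that its bevelled rear strip goes over the rail in the free place between the two bins that hang there, and lower it until it is fully home and let go, square to the board and touching neither neighbour. Leave the hanging bins and everything else on the counter where they are.

Things in the scene. Friction and masses are not known exactly. Their poses are not given: they have to be found in the camera images.
- bin_centre (a point): Fallen bin: the only open plywood picking bin lying on the counter (starts on its front wall). Outside 60 mm wide (y), 80 deep (x), back 110 high, front 80. Point: middle of width and depth, 50 mm above the underside. Axes are the bin's own: +z up out of its mouth, +x out through its back, y across. Lying, this point is 40 mm above the counter; standing, 50 mm. 0.2 to 0.33 kg, rigid.
- fallen_bin: The same bin, same origin and axes. Underside at z = -50 mm. Floor and side walls 6 mm thick; side walls reach from x = -40 to +40, their upper edges slope from z = +30 at the front (x = -30) up to z = +60 at x = +10 and on to the back. With the strip behind the back wall its overall depth is 95.5 mm.
- bin_front_rim (a point): Middle of the top edge of the fallen bin's front wall (the wall to take it by for hanging): x = -35, z = +30 mm from bin_centre, same axes. The front wall is flat, upright, 10 mm thick; between it and the back wall are 64 mm of free depth, and 48 mm of free width between the sides, 74 mm deep.
- bin_strip (a point): Middle of the lower rear edge of the fallen bin's bevelled strip: x = +55.5, z = +31 mm from bin_centre, same axes. The strip is as wide as the bin, 15.5 mm thick behind the back wall (x = 40 to 55.5), its top level with the bin's (z = +60); its underside slants at 45 degrees down and away from the back wall, ending in a 3 mm wide edge. On a seated bin this point lies on rail_seat's y axis.
- board: Plywood cleat board, fixed, standing on the counter: panel 340 mm wide, 166 tall, leaning back 15 degrees, on a 12 mm base plate reaching 65 mm in front of the panel's foot with an 8 mm pencil lip. Origin: foot of the panel's front face, middle of its width, on the counter; z up, x away from the robot square to the board, y along it. Nothing stands over its rail.
- rail_seat (a point): Middle of the board, on the panel's front face, where a seated strip's edge rests in the V-groove behind the cleat rail. Axes lean with the board: +x into the panel, z up along it, y left along the rail. A seated bin shares these axes' directions, its bin_centre at x = -55.5, z = -31 mm. It must rise 12 mm to come off.
- rail_crest (a point): Middle of the rail's crest (top edge), x = -13.5, z = +9 mm from rail_seat, same leaning axes. The rail is 340 mm long, 15 mm proud of the panel; its top slopes at 45 degrees from the 3 mm wide crest down to the panel. Below runs a batten, 15.5 mm proud, rail_seat z = -88 to -50: a seated bin's lower back rests on it. An upright bin meets it before the strip is over the rail, so tilt it with the board.
- left_bin: Another bin of the same section, 84 mm wide, hanging loose on the rail left of the free place, with pens standing in it up to 10 mm above its highest edge. Origin: its middle, 50 mm above its underside. Axes: upright, x square to the board, y along the rail (not leaning).
- right_bin: As left_bin, but 70 mm wide and with one pen, hanging right of the free place. The free place between the two is 80 to 100 mm wide.
- masking_tape: Loose roll of blue masking tape lying flat, 93 mm across, 24 mm high. A bystander. Origin: the centre of its underside.
- polish_stick: Loose grey-green polishing stick lying flat, 70 x 22 x 22 mm. A bystander. Origin: the centre of its underside.
- cream_tin: Loose cream ink tin, 53 mm across, 61 mm high, near the counter's front edge. A bystander. Origin: the centre of its underside.
- talc_tin: Loose plain white shaker tin, 33 mm across, 71 mm high, near the counter's front edge. A bystander. Origin: the centre of its underside.
- blue_tin: Ink tin, standing fast, with blue rims, 61 mm across, 46 mm high, at the right. A bystander. Origin: the centre of its underside.
- black_tin: Ink tin, standing fast, with black rims, 69 mm across, 53 mm high, at the right. Farther right, beside the robot, stands a tall locker (x below 0.20, y below -0.46 m); keep the arm clear of it. A bystander. Origin: the centre of its underside.
- pen: Loose black marker pen lying along the counter's front edge, 108 mm long, 12 mm thick. A bystander. Origin: the centre of its underside.

How it is judged:
On the way, in this order (a step that is already met when the one before it is completed fails the run):
1. the fallen bin stands upright on its underside on the counter, let go (height (world z) of bin_centre between 0.044 and 0.056 m and angle between bin_centre's own z axis and vertical below 0.08 rad and contact force between the fingers and fallen_bin below 0.05 N), for 0.2 s.
2. the bin, tilted back, has its strip above and behind the rail's crest (z of bin_strip in the frame of rail_seat between 0.009 and 0.06 m and x of bin_strip in the frame of rail_seat above -0.0115 m and angle between bin_centre's own z axis and vertical above 0.08 rad), for 0.05 s.
At the end, for the whole second after the job is handed in: The fallen bin hangs released and at rest between the two other bins, touching neither: its strip's rear lower edge within 5 mm of the groove's seat in depth and height, within 40 mm of the rail's middle sideways, and the bin within 0.05 rad of the board's lean and direction (x of bin_strip in the frame of rail_seat between -0.005 and 0.004 m and z of bin_strip in the frame of rail_seat between -0.005 and 0.005 m and y of bin_strip in the frame of rail_seat between -0.04 and 0.04 m and angle between the z axis of bin_strip and the z axis of rail_seat, either way round below 0.05 rad and angle between the y axis of bin_strip and the y axis of rail_seat, either way round below 0.05 rad and contact force between fallen_bin and left_bin below 0.05 N and contact force between fallen_bin and right_bin below 0.05 N and linear speed of fallen_bin below 0.01 m/s).
It fails at once if a hanging bin is pushed more than 15 mm from its place (distance of any of left_bin, right_bin from where it was at the start of the episode above 0.015 m).
It fails at once if a bystander on the counter is pushed more than 20 mm (distance of any of masking_tape, polish_stick, cream_tin, talc_tin, blue_tin, black_tin, pen from where it was at the start of the episode above 0.02 m).
It also fails if it takes over 61 s, if anything falls off the work surface, if the arm or the gripper's body presses on something with over 40 N, if the wrist force passes 120 N, or if a joint passes its speed limit or range.

## Working session

There is one attempt and no reset: what is moved stays moved. The work goes in short steps, Python scripts to look and compute and a tool call to move; the robot and the scene stay as the last step left them, time stands still between calls to the robot, and variables do not carry over. Pictures are saved under pics/ and viewed, about 8 in all and at most 12, crops included, and the job is handed in when it is done.

Besides the shell and the picture viewer there is one more tool, called after ">>>" as name(argument=value, ...), one argument or row to a line, values as JSON. move_arm: Moves the arm, as the interface text tells. Its arguments: {"type":"object","properties":{"dp":{"type":"array","items":{"type":"array","items":{"type":"number"}}},"turn":{"type":"array","items":{"type":"number"}},"jaw":{"type":"array","items":{"type":"number"}},"grip_force":{"type":"number"}},"required":["dp","turn","jaw"]}

```bash
mkdir -p pics; ls
cat > h.py <<'E'
import numpy as np, cv2
from bench import ctrl
from scipy.spatial.transform import Rotation as R
def save(c,n,crop=None,s=1):
    im=ctrl.get_image(c)
    if crop: im=im[crop[1]:crop[3],crop[0]:crop[2]]
    if s!=1: im=cv2.resize(im,None,fx=s,fy=s,interpolation=cv2.INTER_CUBIC)
    cv2.imwrite(f'pics/{n}.png',im[:,:,::-1])
def proj(c,P):
    i=ctrl.camera_info(c);K=np.array(i['intrinsics']);E=np.array(i['extrinsics'])
    p=np.atleast_2d(P)@E[:3,:3].T+E[:3,3]; p=p*[1,-1,-1]; q=p@K.T; return q[:,:2]/q[:,2:]
def ray(c,uv):
    i=ctrl.camera_info(c);K=np.array(i['intrinsics']);E=np.array(i['extrinsics'])
    d=np.linalg.inv(K)@[uv[0],uv[1],1]; d=d*[1,-1,-1]; return -E[:3,:3].T@E[:3,3], E[:3,:3].T@d
def at_z(c,uv,z):
    o,d=ray(c,uv); return o+d*(z-o[2])/d[2]
E
python3 - <<'E'
from h import *
np.set_printoptions(precision=3,suppress=True)
s=ctrl.get_state(); print(s['time'],s['position'],s['tool_rot'],R.from_rotvec(s['tool_rot']).as_matrix(),s['ft_force'],s['grip_width'])
for c in('scene','top','wrist'):
    i=ctrl.camera_info(c); print(c,{k:np.array(v) for k,v in i.items()})
    save(c,c+'0')
for c in('scene','top'):
  for t in('fallen_bin','board','left_bin','right_bin','masking_tape','polish_stick','cream_tin','talc_tin','blue_tin','black_tin','pen','bin_front_rim','bin_strip','rail_seat','rail_crest'):
    print(c,t,[(round(d['confidence'],2),np.round(d['rect'])) for d in ctrl.look_for(c,t)[:2]])
E
```

```text
pics
0.0 [0.184 0.623 0.221] [-0.449 -3.109  0.003] [[-0.959  0.283 -0.   ]
 [ 0.283  0.959 -0.002]
 [-0.    -0.002 -1.   ]] [-0.36   0.891 -0.063] 0.9983713133397798
scene {'intrinsics': array([[447.972,   0.   , 313.36 ],
       [  0.   , 447.972, 197.415],
       [  0.   ,   0.   ,   1.   ]]), 'extrinsics': array([[-0.826, -0.564,  0.017,  0.369],
       [ 0.423, -0.599,  0.68 , -0.43 ],
       [-0.373,  0.569,  0.733, -0.774],
       [ 0.   ,  0.   ,  0.   ,  1.   ]])}
top {'intrinsics': array([[458.202,   0.   , 322.949],
       [  0.   , 458.202, 204.895],
       [  0.   ,   0.   ,   1.   ]]), 'extrinsics': array([[-0.002, -1.   ,  0.001, -0.161],
       [ 0.996, -0.002,  0.085, -0.575],
       [-0.085,  0.001,  0.996, -1.197],
       [ 0.   ,  0.   ,  0.   ,  1.   ]])}
wrist {'intrinsics': array([[279.722,   0.   , 322.971],
       [  0.   , 279.722, 197.818],
       [  0.   ,   0.   ,   1.   ]]), 'extrinsics': array([[ 0.282,  0.959, -0.002, -0.65 ],
       [-0.931,  0.273, -0.243,  0.03 ],
       [-0.232,  0.07 ,  0.97 , -0.389],
       [ 0.   ,  0.   ,  0.   ,  1.   ]])}
sc
[... 1250 characters left out ...]
6.,  34.,  32.]))]
top polish_stick [(0.67, array([254., 239.,  27.,  17.]))]
top cream_tin [(0.74, array([273., 275.,  22.,  24.])), (0.39, array([313., 244.,  44.,  36.]))]
top talc_tin [(0.67, array([313., 247.,  52.,  40.]))]
top blue_tin [(0.59, array([407., 216.,  29.,  21.]))]
top black_tin [(0.84, array([407., 257.,  31.,  30.]))]
top pen [(0.57, array([312., 280.,  39.,   6.])), (0.47, array([254., 239.,  27.,  18.]))]
top bin_front_rim [(0.6, array([317., 246.,  48.,  41.]))]
top bin_strip [(0.58, array([313., 248.,  49.,  35.])), (0.38, array([254., 239.,  27.,  15.]))]
top rail_seat [(0.62, array([286., 152., 141.,  69.]))]
top rail_crest [(0.69, array([289., 153., 143.,  68.]))]
```

Run:
```python
import cv2,numpy as np
a=cv2.imread('pics/scene0.png')[120:340,140:440]; b=cv2.imread('pics/top0.png')[100:310,190:450]
cv2.imwrite('pics/s0.png',cv2.resize(a,None,fx=2.66,fy=2.66,interpolation=2))
cv2.imwrite('pics/t0.png',cv2.resize(b,None,fx=2.8,fy=2.8,interpolation=2))
```

```text
(no output)
```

View pics/s0.png

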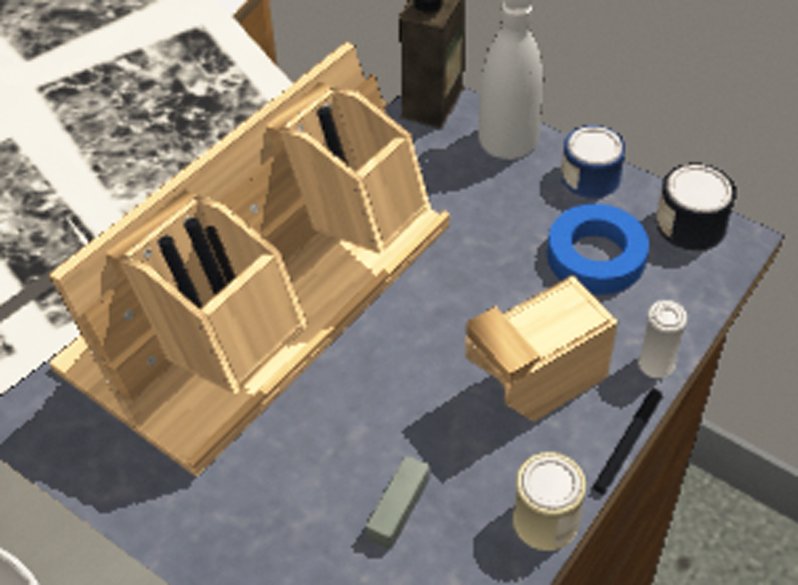

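View pics/t0.png

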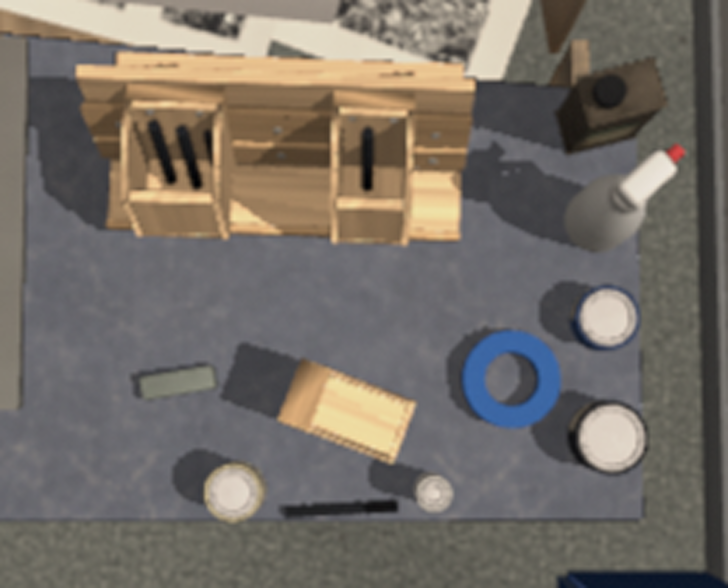

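```bash
cat > fit.py <<'E'
from h import *
from scipy.optimize import least_squares
np.set_printoptions(precision=4,suppress=True)
S=lambda u,v:('scene',(u/2.66+140,v/2.66+120)); T=lambda u,v:('top',(u/2.8+190,v/2.8+100))
info={c:ctrl.camera_info(c) for c in('scene','top')}
def fit(obs,world,p0):
    def res(p):
        return np.concatenate([proj(c,world(p,np.array(P)/1e3))[0]-uv for (c,uv),P in obs])
    r=least_squares(res,p0,loss='soft_l1'); return r.x,res(r.x).reshape(-1,2)
def wb(p,P): # lying bin
    d=np.array([np.cos(p[2]),np.sin(p[2]),0]); up=np.array([0,0,1.])
    return np.array([p[0],p[1],.04])+P[0]*up+P[2]*d+P[1]*np.cross(d,up)
def wB(p,P):
    c,s=np.cos(p[2]),np.sin(p[2]); return np.array([p[0]+c*P[0]-s*P[1],p[1]+s*P[0]+c*P[1],P[2]])
ob=[(T(415,400),(40,30,-50)),(T(388,460),(40,-30,-50)),(T(303,362),(55.5,30,60)),(T(279,415),(55.5,-30,60)),
(S(572,278),(40,30,-50)),(S(617,322),(40,-30,-50)),(S(613,368),(-40,-30,-50)),(S(530,420),(-40,-30,30)),(S(517,372),(55.5,-30,60)),(S(467,335),(55.5,30,60))]
x,r=fit(ob,wb,[.5,-.15,1.3]); print('bin',x,np.degrees(x[2]));print(r.round(1).tolist())
oB=[(T(78,68),(43,170,160)),(T(475,82),(43,-170,160)),(T(108,228),(-65,170,20)),(T(460,240),(-65,-170,20)),
(S(52,275),(43,170,160)),(S(350,45),(43,-170,160)),(S(195,470),(-65,170,16)),(S(447,213),(-65,-170,20))]
x,r=fit(oB,wB,[.75,-.1,0]); print('board',x,np.degrees(x[2]));print(r.round(1).tolist())
E
python3 fit.py
```

```text
bin [ 0.4614 -0.1431  1.2264] 70.26661550889492
[[0.1, 0.3], [1.8, 1.4], [-1.2, -0.9], [-0.8, 2.8], [-0.2, -2.1], [0.5, -1.2], [-2.0, 2.7], [2.0, 0.4], [-1.7, 0.1], [-0.1, -5.2]]
board [ 0.7042 -0.0785 -0.0341] -1.9523819928296064
[[0.3, 2.1], [-0.1, 1.6], [-0.6, -2.3], [0.0, -2.5], [2.0, 2.8], [0.4, 1.5], [-1.8, -3.6], [-0.5, -2.1]]
```

```bash
cat > plan.py <<'E'
from h import *
# chain of (x,y,z,yaw of tool y in deg) -> dp, turn per call, from measured state
def plan(wps,start=None):
    s=ctrl.get_state(); M=R.from_rotvec(s['tool_rot']).as_matrix()
    p=np.array(s['position']); yaw=np.degrees(np.arctan2(M[1,1],M[0,1]))
    print('t',round(s['time'],2),'pos',p.round(4),'yaw',round(yaw,2),'F',np.round(s['ft_force'],1),'g',round(s['grip_width'],3),'q7',round(s['joint_positions'][6],2))
    for w in wps:
        y=np.radians(yaw); ty=np.array([np.cos(y),np.sin(y),0]); tz=np.array([0,0,-1.]); tx=np.cross(ty,tz)
        d=np.array(w[:3])-p; t=-((w[3]-yaw+180)%360-180)
        print('dp',(np.array([d@tx,d@ty,d@tz])/.03).round(2).tolist(),'turn',round(t/5,2),'rows',round(max(np.linalg.norm(d)/.05,abs(t)/8.59),1))
        p=np.array(w[:3]); yaw=w[3]
E
python3 -c "
from plan import *
plan([(.36,.46,.22,42.5),(.46,.24,.22,11.5),(.46,.02,.22,-19.7),(.475,-.106,.22,-19.7)])"
```

```text
t 1.65 pos [0.1839 0.6234 0.2226] yaw 73.57 F [-0.3 -0.4  0.4] g 1.006 q7 -0.06
dp [-7.17, -3.57, 0.09] turn 6.21 rows 4.8
dp [-7.66, -2.5, 0.0] turn 6.2 rows 4.8
dp [-7.19, -1.46, 0.0] turn 6.24 rows 4.4
dp [-3.79, 1.89, 0.0] turn -0.0 rows 2.5
```

>>> move_arm(
  dp=[
    [-7.17,-3.57,0.09],
    [-7.17,-3.57,0.09],
    [-7.17,-3.57,0.09],
    [-7.17,-3.57,0.09],
    [-7.17,-3.57,0.09],
  ],
  turn=[6.2,6.2,6.2,6.2,6.2],
  jaw=[1,1,1,1,1],
)

```text
time: 2.15
position: [0.3625, 0.4573, 0.2202]
tool_rot: [1.27, 2.873, 0.001]
ft_force: [0.3, 0.6, 0.8]
grip_width: 0.996
```

>>> move_arm(
  dp=[
    [-7.66,-2.5,0],
    [-7.66,-2.5,0],
    [-7.66,-2.5,0],
    [-7.66,-2.5,0],
    [-7.66,-2.5,0],
  ],
  turn=[6.2,6.2,6.2,6.2,6.2],
  jaw=[1,1,1,1,1],
)

```text
time: 2.65
position: [0.4612, 0.2369, 0.2203]
tool_rot: [1.991, 2.43, 0.001]
ft_force: [0.5, 0.1, 1.2]
grip_width: 1.003
```

>>> move_arm(
  dp=[
    [-7.19,-1.46,0],
    [-7.19,-1.46,0],
    [-7.19,-1.46,0],
    [-7.19,-1.46,0],
    [-7.19,-1.46,0],
  ],
  turn=[6.2,6.2,6.2,6.2,6.2],
  jaw=[1,1,1,1,1],
)

```text
time: 3.15
position: [0.4603, 0.0143, 0.2203]
tool_rot: [2.572, 1.803, 0.001]
ft_force: [-1.4, -0.3, -0.3]
grip_width: 0.997
```

>>> move_arm(
  dp=[
    [-3.79,1.89,0],
    [-3.79,1.89,0],
    [-3.79,1.89,0],
    [-3.79,1.89,0],
  ],
  turn=[0,0,0,0],
  jaw=[1,1,1,1],
)

```text
time: 3.55
position: [0.4759, -0.1114, 0.2204]
tool_rot: [2.57, 1.803, 0.0]
ft_force: [0.1, 0.6, 0.3]
grip_width: 1.001
```

```bash
python3 -c "
from plan import *
plan([(.475,-.106,.22,-19.7)]); save('wrist','w1')
print([ (round(d['confidence'],2),np.round(d['rect'])) for d in ctrl.look_for('wrist','fallen_bin')])
def lb(P,p=(.4614,-.1431,1.2264)):
    d=np.array([np.cos(p[2]),np.sin(p[2]),0]); up=np.array([0,0,1.]);P=np.array(P)/1e3
    return np.array([p[0],p[1],.04])+P[0]*up+P[2]*d+P[1]*np.cross(d,up)
for P in [(40,30,-50),(40,-30,-50),(55.5,30,60),(55.5,-30,60),(55.5,30,31),(55.5,-30,31)]: print(P,proj('wrist',lb(P))[0].round(1))
"
```

```text
t 3.55 pos [ 0.4759 -0.1114  0.2204] yaw -19.9 F [0.1 0.6 0.3] g 1.001 q7 -0.2
dp [0.16, -0.09, 0.01] turn -0.04 rows 0.1
[(0.77, array([322., 203.,  57.,  74.]))]
(40, 30, -50) [346.8 264.8]
(40, -30, -50) [296.  264.6]
(55.5, 30, 60) [350.8 174.6]
(55.5, -30, 60) [292.6 174.3]
(55.5, 30, 31) [350.  201.8]
(55.5, -30, 31) [293.2 201.5]
```

View pics/w1.png

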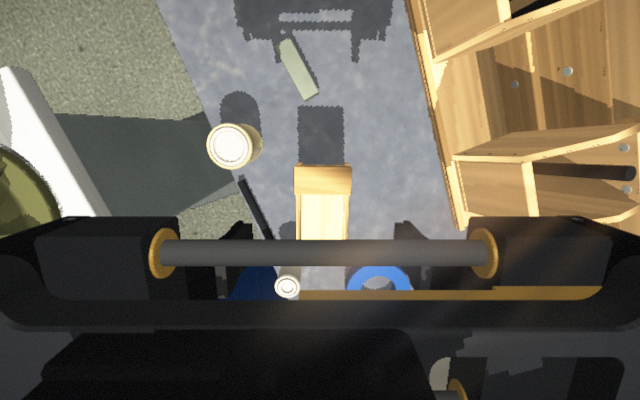

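```bash
python3 -c "
from plan import *
plan([(.476,-.103,.10,-19.7),(.476,-.103,.033,-19.7)])"
```

```text
t 3.65 pos [ 0.4761 -0.1063  0.2199] yaw -19.51 F [0.9 0.6 0.4] g 1.001 q7 -0.2
dp [0.1, -0.04, 4.0] turn 0.04 rows 2.4
dp [0.0, 0.0, 2.23] turn -0.0 rows 1.3
```

>>> move_arm(
  dp=[
    [0.1,0,2],
    [0.1,0,4],
    [0.1,0,5.2],
    [0.1,0,6.23],
    [0.1,0,6.23],
  ],
  turn=[0,0,0,0,0],
  jaw=[1,1,1,1,1],
)

```text
time: 4.15
position: [0.4725, -0.101, 0.0284]
tool_rot: [-2.557, -1.815, 0.014]
ft_force: [-0.0, -0.2, -0.4]
grip_width: 0.999
```

>>> move_arm(
  dp=[
    [0,0,0],
    [0,0,0],
    [0,0,0],
    [0,0,0],
    [0,0,0],
  ],
  turn=[0,0,0,0,0],
  jaw=[0.2,0.2,0.2,0.2,0.2],
  grip_force=8,
)

```text
time: 4.65
position: [0.4784, -0.1033, 0.0344]
tool_rot: [2.564, 1.814, 0.004]
ft_force: [-0.9, 1.3, 6.0]
grip_width: 0.694
```

>>> move_arm(
  dp=[
    [0,0,-0.5],
    [0,0,-1.2],
    [0,0,-2],
    [0,0,-3],
    [0,0,-3.5],
  ],
  turn=[0,0,0,0,0],
  jaw=[0.2,0.2,0.2,0.2,0.2],
)

```text
time: 5.15
position: [0.478, -0.1037, 0.1402]
tool_rot: [2.564, 1.813, 0.005]
ft_force: [0.3, 0.7, -2.8]
grip_width: 0.692
```

>>> move_arm(
  dp=[
    [0,0,0],
    [0,0,0],
  ],
  turn=[0,0],
  jaw=[0.2,0.2],
)

```text
time: 5.35
position: [0.4767, -0.1033, 0.1375]
tool_rot: [-2.564, -1.814, -0.0]
ft_force: [-0.1, -0.1, -2.5]
grip_width: 0.694
```

```bash
python3 -c "
from plan import *
plan([]); save('scene','s2',(200,130,440,310),3.2)"
```

```text
t 5.35 pos [ 0.4767 -0.1033  0.1375] yaw -19.43 F [-0.1 -0.1 -2.5] g 0.694 q7 -0.15
```

View pics/s2.png

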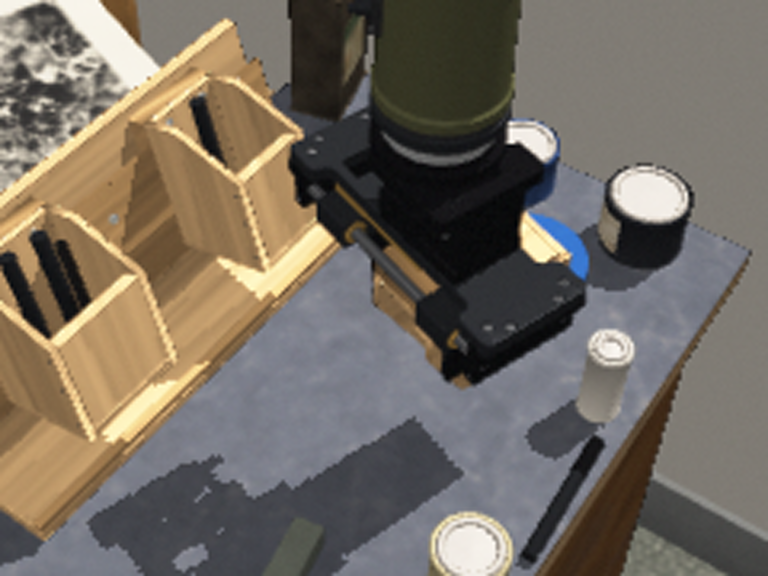

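```bash
python3 -c "
from plan import *
plan([(.48,-.10,.135,16.5),(.495,-.095,.12,52.5),(.51,-.095,.10,88)])"
```

```text
t 5.4 pos [ 0.4762 -0.1033  0.1369] yaw -19.43 F [-0.7  0.1 -2.5] g 0.685 q7 -0.15
dp [0.14, 0.08, 0.06] turn -7.19 rows 4.2
dp [0.02, 0.53, 0.5] turn -7.2 rows 4.2
dp [-0.4, 0.3, 0.67] turn -7.1 rows 4.1
```

>>> move_arm(
  dp=[
    [0.14,0.08,0],
    [0.14,0.08,0],
    [0.14,0.08,0],
    [0.14,0.08,0],
    [0.14,0.08,0],
  ],
  turn=[-1.5,-3,-4.5,-6,-7.2],
  jaw=[0.2,0.2,0.2,0.2,0.2],
)

```text
time: 5.9
position: [0.4795, -0.1002, 0.1362]
tool_rot: [-1.871, -2.521, 0.004]
ft_force: [0.8, 0.4, -2.0]
grip_width: 0.684
```

>>> move_arm(
  dp=[
    [0.02,0.53,0.5],
    [0.02,0.53,0.5],
    [0.02,0.53,0.5],
    [0.02,0.53,0.5],
    [0.02,0.53,0.5],
  ],
  turn=[-1.5,-3,-4.5,-6,-7.2],
  jaw=[0.2,0.2,0.2,0.2,0.2],
)

```text
time: 6.4
position: [0.4945, -0.0951, 0.1211]
tool_rot: [-1.0, -2.975, 0.003]
ft_force: [-0.5, 0.0, -2.8]
grip_width: 0.689
```

>>> move_arm(
  dp=[
    [-0.4,0.3,0.67],
    [-0.4,0.3,0.67],
    [-0.4,0.3,0.67],
    [-0.4,0.3,0.67],
    [-0.4,0.3,0.67],
  ],
  turn=[-1.5,-3,-4.5,-6,-7.1],
  jaw=[0.2,0.2,0.2,0.2,0.2],
)

```text
time: 6.9
position: [0.5094, -0.0953, 0.1009]
tool_rot: [-0.046, -3.137, 0.001]
ft_force: [-0.1, -0.1, -1.2]
grip_width: 0.685
```

>>> move_arm(
  dp=[
    [0,0,0],
    [0,0,0],
    [0,0,0],
  ],
  turn=[0,0,0],
  jaw=[0.2,0.2,0.2],
  grip_force=5,
)

```text
time: 7.2
position: [0.5104, -0.0953, 0.1022]
tool_rot: [-0.056, -3.14, 0.0]
ft_force: [-0.5, -0.6, -2.7]
grip_width: 0.688
```

```bash
python3 -c "
from plan import *
plan([]);s=ctrl.get_state();print(s['torque']); save('wrist','w2',(180,60,460,320),2)
print([ (round(d['confidence'],2),np.round(d['rect'])) for d in ctrl.look_for('wrist','fallen_bin')])"
```

```text
t 7.2 pos [ 0.5104 -0.0953  0.1022] yaw 87.97 F [-0.5 -0.6 -2.7] g 0.688 q7 1.76
[ 0.00778596  0.07607161 -0.00592394]
[(0.71, array([322., 255., 151.,  70.]))]
```

View pics/w2.png

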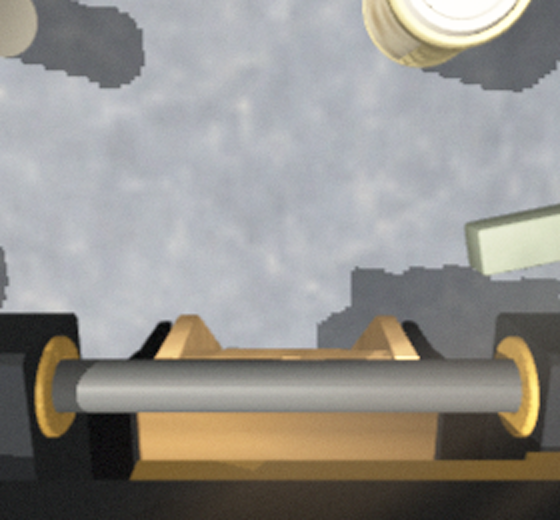

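>>> move_arm(
  dp=[
    [0,0,0],
    [0,0,0],
    [0,0,0],
  ],
  turn=[0,0,0],
  jaw=[0.2,0.2,0.2],
  grip_force=4,
)

```text
time: 7.6
position: [0.5109, -0.0953, 0.1029]
tool_rot: [0.053, 3.141, 0.0]
ft_force: [0.2, -0.5, -2.4]
grip_width: 0.688
```

```bash
python3 -c "
from plan import *
plan([]);s=ctrl.get_state();print(s['torque'])
import time
for i in range(6): ctrl.get_image('wrist');print(ctrl.get_state()['torque'].round(3) if hasattr(ctrl.get_state()['torque'],'round') else ctrl.get_state()['torque'])
save('scene','s3',(200,130,440,310),3.2)"
```

```text
t 7.6 pos [ 0.5109 -0.0953  0.1029] yaw 88.06 F [ 0.2 -0.5 -2.4] g 0.688 q7 1.76
[0.0092525  0.14119956 0.0267098 ]
[-0.023  0.089  0.061]
[0.019 0.107 0.04 ]
[-0.037  0.038 -0.059]
[0.002 0.102 0.026]
[-0.019  0.062 -0.031]
[ 0.01   0.076 -0.022]
```

View pics/s3.png

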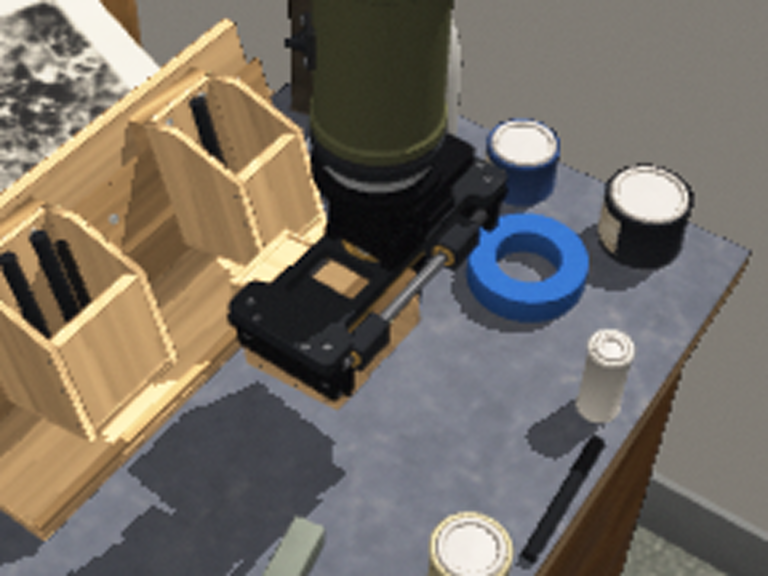

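>>> move_arm(
  dp=[
    [0,0,0],
    [0,0,0],
    [0,0,0],
    [0,0,-1.67],
    [0,0,-1.67],
  ],
  turn=[0,0,0,0,0],
  jaw=[0.2,0.2,0.2,0.2,0.2],
  grip_force=3,
)

```text
time: 8.45
position: [0.5144, -0.0962, 0.1582]
tool_rot: [0.053, 3.132, 0.0]
ft_force: [1.4, -0.8, -1.2]
grip_width: 0.689
```

```bash
python3 -c "
from plan import *
plan([]);
t=[]
for i in range(8): ctrl.get_image('top');t.append(ctrl.get_state()['torque'])
print(np.mean(t,0))
print([ (round(d['confidence'],2),np.round(d['rect'])) for d in ctrl.look_for('wrist','fallen_bin')])
plan([])"
```

```text
t 8.45 pos [ 0.5144 -0.0962  0.1582] yaw 88.05 F [ 1.4 -0.8 -1.2] g 0.689 q7 1.73
[ 0.0298332   0.00085009 -0.00025281]
[(0.59, array([323., 254., 149.,  73.])), (0.28, array([ 24., 229.,  46.,  22.]))]
t 8.9 pos [ 0.5103 -0.0952  0.1521] yaw 88.07 F [ 0.2 -0.1 -1.6] g 0.691 q7 1.73
```

```bash
python3 -c "
from plan import *
save('wrist','w3',(180,60,460,320),2)"
```

```text
(no output)
```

View pics/w3.png

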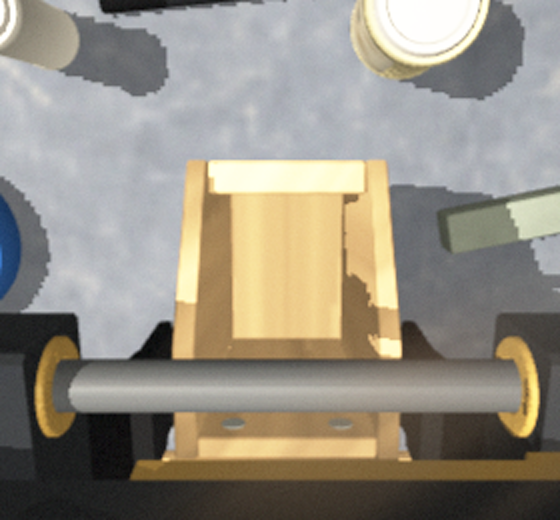

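>>> move_arm(
  dp=[
    [0,0,0.5],
    [0,0,1],
    [0,0,1.5],
    [0,0,2.0],
    [0,0,2.2],
  ],
  turn=[0,0,0,0,0],
  jaw=[0.2,0.2,0.2,0.2,0.2],
)

```text
time: 9.45
position: [0.5111, -0.0953, 0.0861]
tool_rot: [0.053, 3.141, -0.001]
ft_force: [2.6, -0.7, 3.7]
grip_width: 0.687
```

>>> move_arm(
  dp=[
    [0,0,0.1],
    [0,0,0.2],
    [0,0,0.3],
    [0,0,0.3],
    [0,0,0.3],
  ],
  turn=[0,0,0,0,0],
  jaw=[0.2,0.2,0.2,0.2,0.2],
)

```text
time: 9.95
position: [0.5115, -0.0953, 0.0785]
tool_rot: [0.053, 3.14, 0.0]
ft_force: [2.5, -1.0, 3.8]
grip_width: 0.69
```

```bash
python3 -c "
from plan import *
plan([])
save('wrist','w4',(180,60,460,320),1)
i=cv2.imread('pics/w4.png')
f=[]
for k in range(3): ctrl.get_image('top');f.append(ctrl.get_state()['ft_force'])
print(np.mean(f,0))
"
```

```text
t 9.95 pos [ 0.5115 -0.0953  0.0785] yaw 88.07 F [ 2.5 -1.   3.8] g 0.69 q7 1.78
[2.69804835 0.5106782  3.82442414]
```

>>> move_arm(
  dp=[
    [0,0,0],
    [0,0,0],
    [0,0,0],
    [0,0,0],
    [0,0,0],
  ],
  turn=[0,0,0,0,0],
  jaw=[0.6,1,1,1,1],
)

```text
time: 10.65
position: [0.5104, -0.0953, 0.0777]
tool_rot: [-0.053, -3.14, -0.0]
ft_force: [0.7, -0.1, -0.2]
grip_width: 0.984
```

>>> move_arm(
  dp=[
    [0,0,-1],
    [0,0,-2.5],
    [0,0,-4],
    [0,0,-5],
    [0,0,-5],
  ],
  turn=[0,0,0,0,0],
  jaw=[1,1,1,1,1],
)

```text
time: 11.15
position: [0.5135, -0.0959, 0.2327]
tool_rot: [0.053, 3.133, 0.001]
ft_force: [-0.0, -0.1, -0.2]
grip_width: 0.999
```

```bash
python3 -c "
from plan import *
plan([])
save('wrist','w5',(100,20,640,330),1.4)
save('top','t5'); save('scene','s5')
for c in ('wrist','top','scene'):
  print(c,[ (round(d['confidence'],2),np.round(d['rect'])) for d in ctrl.look_for(c,'fallen_bin')])"
```

```text
t 11.15 pos [ 0.5135 -0.0959  0.2327] yaw 88.06 F [-0.  -0.1 -0.2] g 0.999 q7 1.69
wrist [(0.74, array([322., 184.,  58.,  93.]))]
top []
scene [(0.93, array([318., 253.,  58.,  71.]))]
```

View pics/w5.png

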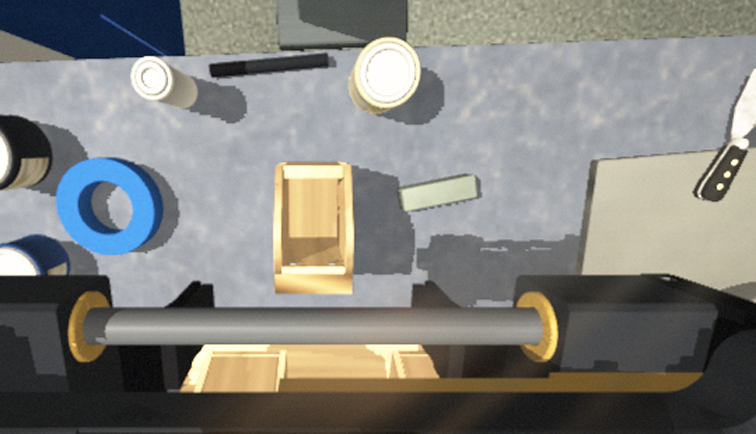

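```bash
cat > fit2.py <<'E'
from h import *
from scipy.optimize import least_squares
np.set_printoptions(precision=4,suppress=True)
S=lambda u,v:('scene',(u/2.66+140,v/2.66+120)); T=lambda u,v:('top',(u/2.8+190,v/2.8+100))
L=np.radians(15)
def rail(p,P): # p: X,Y(mid),Z,yaw ; P in leaning rail axes
    x,y,z=P; h=x*np.cos(L)+z*np.sin(L); v=-x*np.sin(L)+z*np.cos(L); c,s=np.cos(p[3]),np.sin(p[3])
    return np.array([p[0]+c*h-s*y,p[1]+s*h+c*y,p[2]+v])
def b(x,z): return (x-55.5)/1e3,(z-31)/1e3
if __name__=='__main__':
    o=[]
    def a(c,k,sg,x,z): o.append((c,k,sg,x,z))
    a(S(204,318),0,1,-40,30);a(S(270,257),0,-1,-40,30);a(S(238,392),0,1,-40,-50);a(S(303,328),0,-1,-40,-50)
    a(S(358,178),1,1,-40,30);a(S(407,126),1,-1,-40,30);a(S(380,250),1,1,-40,-50);a(S(430,207),1,-1,-40,-50)
    a(T(131,195),0,1,-40,30);a(T(221,207),0,-1,-40,30);a(T(139,233),0,1,-40,-50);a(T(228,237),0,-1,-40,-50)
    a(T(333,210),1,1,-40,30);a(T(409,212),1,-1,-40,30);a(T(334,241),1,1,-40,-50);a(T(408,243),1,-1,-40,-50)
    def res(p):
        r=[]
        for (c,uv),k,sg,x,z in o:
            X,Z=b(x,z); r.append(proj(c,rail(p,(X,p[4+k]+sg*(.042,.035)[k],Z)))[0]-uv)
        return np.concatenate(r)
    f=least_squares(res,[.72,-.0785,.11,-.034,.08,-.08],loss='soft_l1',x_scale=.01)
    # Y degenerate with yL,yR: hold by board middle
    def res2(p): return np.append(res(p),(p[1]-(-.0785+np.sin(p[3])*.0))*1e4)
    f=least_squares(res2,f.x,loss='soft_l1'); p=f.x
    print('rail X Y Z yaw yL yR',p,np.degrees(p[3])); print(res(p).reshape(-1,2).round(1).tolist())
    print('gap left edge',p[4]-.042,'right',p[5]+.035,'width',p[4]-.042-p[5]-.035,'mid',(p[4]-.042+p[5]+.035)/2)
E
python3 fit2.py
python3 -c "
from plan import *
plan([]); ctrl.get_image('wrist')
r=ctrl.look_for('wrist','fallen_bin')[0]['rect'];print(r)
top=r[1]-r[3]/2;bot=r[1]+r[3]/2
print('front rim',at_z('wrist',(r[0],top),.08),'back strip top',at_z('wrist',(r[0],bot),.11))
"
```

```text
rail X Y Z yaw yL yR [ 0.7336 -0.0785  0.1312 -0.0371  0.0847 -0.0869] -2.1267903930595686
[[-1.2, 0.3], [3.3, -2.7], [-1.4, 0.4], [1.4, -1.6], [-0.2, 0.6], [1.3, 2.5], [0.1, 1.2], [0.0, -0.5], [-2.9, 1.2], [-0.0, -1.9], [-0.4, 0.4], [0.6, 0.1], [-0.5, -1.6], [1.5, -1.3], [-0.3, -0.0], [0.6, 0.2]]
gap left edge 0.04274381464541662 right -0.051897390042297584 width 0.0946412046877142 mid -0.004576787698440481
t 11.45 pos [ 0.5099 -0.0952  0.2263] yaw 88.07 F [-0.4 -0.1  0.1] g 1.0 q7 1.69
[322.2, 188.2, 60.9, 95.4]
front rim [ 0.45757073 -0.09329127  0.08      ] back strip top [ 0.55552106 -0.09645915  0.11      ]
```

```bash
python3 -c "
from plan import *
plan([(.49,-.094,.22,58),(.475,-.094,.22,28),(.464,-.094,.2,-2),(.464,-.094,.06,-2)])"
```

```text
t 11.55 pos [ 0.5102 -0.0953  0.2268] yaw 88.07 F [-0.5  0.   0. ] g 1.001 q7 1.69
dp [0.67, 0.02, 0.23] turn 6.01 rows 3.5
dp [0.42, -0.26, 0.0] turn 6.0 rows 3.5
dp [0.17, -0.32, 0.67] turn 6.0 rows 3.5
dp [0.0, 0.0, 4.67] turn 0.0 rows 2.8
```

>>> move_arm(
  dp=[
    [0.67,0.02,0.23],
    [0.67,0.02,0.23],
    [0.67,0.02,0.23],
    [0.67,0.02,0.23],
    [0.67,0.02,0.23],
  ],
  turn=[6,6,6,6,6],
  jaw=[0.034,0.034,0.034,0.034,0.034],
)

```text
time: 12.05
position: [0.4905, -0.0941, 0.2205]
tool_rot: [-0.864, -3.019, 0.001]
ft_force: [0.4, 0.5, -0.5]
grip_width: 0.634
```

>>> move_arm(
  dp=[
    [0.42,-0.26,0],
    [0.42,-0.26,0],
    [0.42,-0.26,0],
    [0.42,-0.26,0],
    [0.42,-0.26,0],
  ],
  turn=[6,6,6,6,6],
  jaw=[0.034,0.034,0.034,0.034,0.034],
)

```text
time: 12.55
position: [0.4758, -0.094, 0.2208]
tool_rot: [-1.614, -2.695, 0.0]
ft_force: [0.6, 0.8, -0.6]
grip_width: 0.518
```

>>> move_arm(
  dp=[
    [0.17,-0.32,0.67],
    [0.17,-0.32,0.67],
    [0.17,-0.32,0.67],
    [0.17,-0.32,0.67],
    [0.17,-0.32,0.67],
  ],
  turn=[6,6,6,6,6],
  jaw=[0.034,0.034,0.034,0.034,0.034],
)

```text
time: 13.05
position: [0.465, -0.0941, 0.2007]
tool_rot: [-2.256, -2.187, 0.001]
ft_force: [0.1, -0.1, -0.6]
grip_width: 0.515
```

```bash
python3 -c "
from plan import *
save('wrist','w6',(160,60,480,300),2)
plan([(.464,-.094,.2,-2),(.464,-.094,.06,-2)])
rw=np.radians(-2)
c=np.array([.4988,-.0945])
def st(P): P=np.array(P)/1e3; return np.array([c[0]+np.cos(rw)*P[0]-np.sin(rw)*P[1],c[1]+np.sin(rw)*P[0]+np.cos(rw)*P[1],.05+P[2]])
for P in [(-40,30,30),(-40,-30,30),(-30,24,30),(-30,-24,30),(-40,30,-50),(-40,-30,-50)]: print(P,proj('wrist',st(P))[0].round(0), ((proj('wrist',st(P))[0]-[160,60])*2).round(0))"
```

```text
t 13.1 pos [ 0.465  -0.0941  0.2008] yaw -1.71 F [-0.8  0.6 -0. ] g 0.522 q7 0.08
dp [0.0, -0.03, 0.03] turn 0.06 rows 0.0
dp [0.0, 0.0, 4.67] turn 0.0 rows 2.8
(-40, 30, 30) [317. 165.] [313. 210.]
(-40, -30, 30) [317. 221.] [313. 322.]
(-30, 24, 30) [327. 171.] [333. 221.]
(-30, -24, 30) [326. 216.] [332. 312.]
(-40, 30, -50) [318. 157.] [316. 194.]
(-40, -30, -50) [318. 202.] [316. 284.]
```

View pics/w6.png

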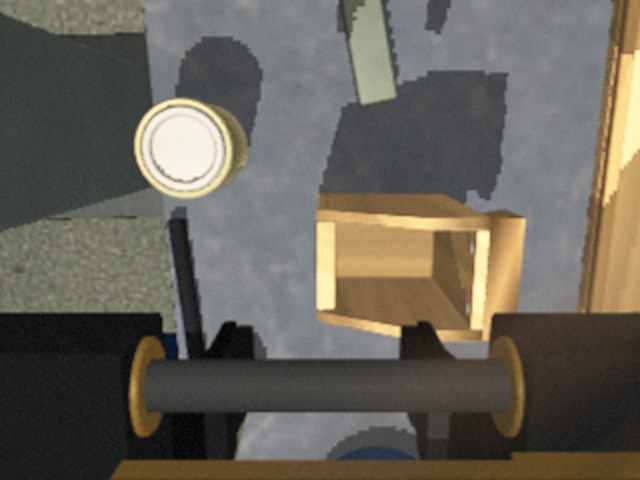

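>>> move_arm(
  dp=[
    [0,0.03,1.5],
    [0,0.03,3],
    [0,0.03,4],
    [0,0.03,4.7],
    [0,0.03,4.7],
  ],
  turn=[0,0,0,0,0],
  jaw=[0.034,0.034,0.034,0.034,0.034],
)

```text
time: 13.6
position: [0.4632, -0.0939, 0.0572]
tool_rot: [-2.253, -2.184, 0.008]
ft_force: [-0.3, 0.0, 0.2]
grip_width: 0.509
```

>>> move_arm(
  dp=[
    [0,0,0],
    [0,0,0],
    [0,0,0],
    [0,0,0],
    [0,0,0],
  ],
  turn=[0,0,0,0,0],
  jaw=[-0.85,-0.85,-0.85,-0.85,-0.85],
  grip_force=20,
)

```text
time: 14.1
position: [0.4664, -0.094, 0.0606]
tool_rot: [2.258, 2.184, 0.002]
ft_force: [-4.1, 0.6, 3.1]
grip_width: 0.152
```

>>> move_arm(
  dp=[
    [0,0,0],
    [0,0,-0.5],
    [0,0,-1],
    [0,0,-1],
    [0,0,-1],
  ],
  turn=[0,0,0,0,0],
  jaw=[-0.85,-0.85,-0.85,-0.85,-0.85],
)

```text
time: 14.6
position: [0.4658, -0.0939, 0.0896]
tool_rot: [-2.258, -2.184, -0.0]
ft_force: [-0.0, 0.1, -2.7]
grip_width: 0.117
```

```bash
python3 -c "
from plan import *
plan([])
t=[]
for i in range(4): ctrl.get_image('wrist');t.append(np.r_[ctrl.get_state()['ft_force'],ctrl.get_state()['torque']])
print(np.mean(t,0).round(3))"
```

```text
t 14.6 pos [ 0.4658 -0.0939  0.0896] yaw -1.92 F [-0.   0.1 -2.7] g 0.117 q7 0.15
[-0.598  0.159 -2.384 -0.082  0.142  0.021]
```

>>> move_arm(
  dp=[
    [0,0,-0.5],
    [0,0,-1],
    [0,0,-1],
    [0,0,-1],
    [0,0,-1],
  ],
  turn=[0,0,0,0,0],
  jaw=[-0.78,-0.78,-0.76,-0.75,-0.74],
)

```text
time: 15.3
position: [0.4656, -0.094, 0.1193]
tool_rot: [-2.258, -2.183, 0.001]
ft_force: [-0.1, 0.6, 0.2]
grip_width: 0.128
```

>>> move_arm(
  dp=[
    [0,0,0],
    [0,0,0],
    [0,0,0],
    [0,0,0],
    [0,0,0],
  ],
  turn=[0,0,0,0,0],
  jaw=[-0.73,-0.72,-0.71,-0.7,-0.7],
)

```text
time: 15.8
position: [0.466, -0.0941, 0.1199]
tool_rot: [-2.259, -2.184, -0.0]
ft_force: [0.8, -1.4, 1.2]
grip_width: 0.148
```

```bash
python3 -c "
from plan import *
plan([])
t=[]
for i in range(4): ctrl.get_image('top');t.append(np.r_[ctrl.get_state()['ft_force'],ctrl.get_state()['torque']])
print(np.mean(t,0).round(3),ctrl.get_state()['grip_width'])
save('wrist','w7',(160,60,480,300),2)"
```

```text
t 15.8 pos [ 0.466  -0.0941  0.1199] yaw -1.93 F [ 0.8 -1.4  1.2] g 0.148 q7 0.13
[-0.135 -0.528 -0.178 -0.105  0.059  0.009] 0.15133257235127662
```

View pics/w7.png

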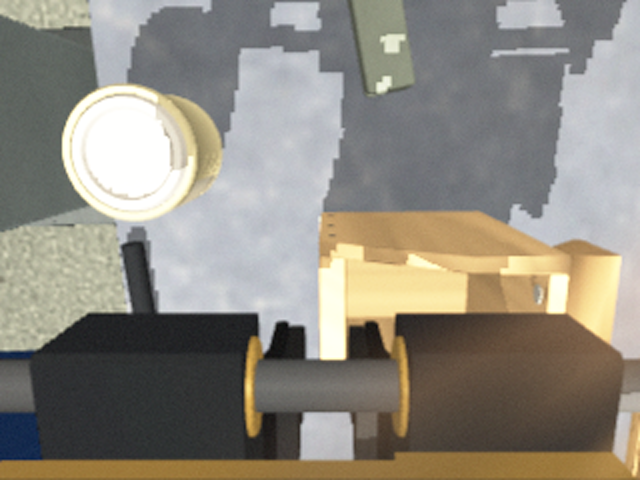

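```bash
cat > st.py <<'E'
from plan import *
def st(P,c,yaw=-2,tilt=0,z0=.05):
    M=R.from_euler('zy',[yaw,tilt],degrees=True).as_matrix(); return np.array([c[0],c[1],z0])+M@(np.array(P)/1e3)
E
python3 -c "
from st import *
for P in [(-40,30,30),(-30,30,30),(55.5,30,60),(40,30,60),(30,30,60),(10,30,60),(-40,30,-50),(-40,-30,30)]: print(P,((proj('wrist',st(P,(.5005,-.0945)))[0]-[160,60])*2).round(0))
ctrl.get_image('scene');print([ (round(d['confidence'],2),np.round(d['rect'])) for d in ctrl.look_for('scene','fallen_bin')])
Q=[st((x,y,z),(.5005,-.0945)) for x,z in((-40,30),(-40,-50),(40,-50),(55.5,60),(10,60)) for y in(-30,30)]
u=proj('scene',np.array(Q));print(u.min(0),u.max(0))
"
```

```text
(-40, 30, 30) [310. 238.]
(-30, 30, 30) [338. 238.]
(55.5, 30, 60) [613. 256.]
(40, 30, 60) [563. 255.]
(30, 30, 60) [531. 255.]
(10, 30, 60) [467. 255.]
(-40, 30, -50) [314. 210.]
(-40, -30, 30) [311. 389.]
[]
[288.84498002 218.23701872] [341.71350693 287.46049307]
```

>>> move_arm(
  dp=[
    [0,0.08,0],
    [0,0.08,0],
    [0,0.08,0],
    [0,0.08,0],
    [0,0.08,0.5],
  ],
  turn=[0,0,0,0,0],
  jaw=[-0.3,-0.3,-0.3,-0.3,-0.3],
)

```text
time: 16.65
position: [0.4701, -0.0943, 0.1064]
tool_rot: [2.257, 2.182, 0.005]
ft_force: [-0.7, 0.3, 1.1]
grip_width: 0.348
```

>>> move_arm(
  dp=[
    [0,0,0.5],
    [0,0,0.9],
    [0,0,1.17],
    [0,0,1.17],
    [0,0,1.17],
  ],
  turn=[0,0,0,0,0],
  jaw=[-0.3,-0.3,-0.3,-0.3,-0.3],
)

```text
time: 17.15
position: [0.4686, -0.0942, 0.07]
tool_rot: [2.258, 2.183, 0.0]
ft_force: [0.5, 0.1, 0.6]
grip_width: 0.351
```

>>> move_arm(
  dp=[
    [0,0,0],
    [0,0,0],
    [0,0,0],
    [0,0,0],
    [0,0,0],
  ],
  turn=[0,0,0,0,0],
  jaw=[-1,-1,-1,-1,-1],
  grip_force=12,
)

```text
time: 17.65
position: [0.4686, -0.094, 0.0701]
tool_rot: [2.258, 2.184, 0.001]
ft_force: [-0.0, -0.1, 2.9]
grip_width: 0.113
```

>>> move_arm(
  dp=[
    [0,0,-0.4],
    [0,0,-0.8],
    [0,0,-1],
    [0,0,-1],
    [0,0,-1],
  ],
  turn=[0,0,0,0,0],
  jaw=[-1,-1,-1,-1,-1],
)

```text
time: 18.15
position: [0.4684, -0.094, 0.1]
tool_rot: [2.258, 2.184, 0.001]
ft_force: [-0.5, 0.0, -3.0]
grip_width: 0.113
```

```bash
cat > m.py <<'E'
from plan import *
plan([]); t=[]
for i in range(4): ctrl.get_image('wrist');s=ctrl.get_state();t.append(np.r_[s['ft_force'],s['torque'],s['grip_width']*87])
print('F,T,width',np.mean(t,0).round(3))
E
python3 m.py
```

```text
t 18.15 pos [ 0.4684 -0.094   0.1   ] yaw -1.92 F [-0.5  0.  -3. ] g 0.113 q7 0.14
F,T,width [ 2.330e-01 -1.930e-01 -1.796e+00 -9.000e-02  1.240e-01 -6.000e-03
  9.861e+00]
```

>>> move_arm(
  dp=[
    [0,0,0],
    [0,0,0],
    [0,0,0],
  ],
  turn=[0,0,0],
  jaw=[-1,-1,-1],
  grip_force=8,
)

```text
time: 18.65
position: [0.4683, -0.0941, 0.0997]
tool_rot: [-2.258, -2.184, 0.0]
ft_force: [0.2, -0.2, -2.0]
grip_width: 0.112
```

```bash
python3 m.py
```

```text
t 18.65 pos [ 0.4683 -0.0941  0.0997] yaw -1.93 F [ 0.2 -0.2 -2. ] g 0.112 q7 0.14
F,T,width [-3.4200e-01 -1.2100e-01 -2.2730e+00 -8.0000e-02  1.3100e-01  7.0000e-03
  1.0205e+01]
```

>>> move_arm(
  dp=[
    [0,0,0],
    [0,0,0],
    [0,0,0],
  ],
  turn=[0,0,0],
  jaw=[-1,-1,-1],
  grip_force=6.5,
)

```text
time: 19.15
position: [0.4684, -0.0941, 0.0998]
tool_rot: [-2.259, -2.184, -0.0]
ft_force: [0.2, -0.0, -1.4]
grip_width: 0.116
```

```bash
python3 m.py
```

```text
t 19.15 pos [ 0.4684 -0.0941  0.0998] yaw -1.93 F [ 0.2 -0.  -1.4] g 0.116 q7 0.14
F,T,width [-1.430e-01 -1.890e-01 -1.848e+00 -5.200e-02  1.150e-01  1.000e-03
  9.928e+00]
```

>>> move_arm(
  dp=[
    [0,0,0],
    [0,0,0],
    [0,0,0],
  ],
  turn=[0,0,0],
  jaw=[-1,-1,-1],
  grip_force=5,
)

```text
time: 19.65
position: [0.4684, -0.0941, 0.0998]
tool_rot: [-2.259, -2.184, -0.0]
ft_force: [-0.3, -0.3, -2.6]
grip_width: 0.139
```

```bash
python3 m.py
```

```text
t 19.65 pos [ 0.4684 -0.0941  0.0998] yaw -1.93 F [-0.3 -0.3 -2.6] g 0.139 q7 0.14
F,T,width [ 0.22  -0.223 -1.714 -0.066  0.192  0.02  12.702]
```

>>> move_arm(
  dp=[
    [0,0,0],
    [0,0,0],
    [0,0,0],
  ],
  turn=[0,0,0],
  jaw=[-1,-1,-1],
  grip_force=4,
)

```text
time: 20.15
position: [0.4684, -0.0941, 0.0999]
tool_rot: [2.259, 2.184, 0.0]
ft_force: [-0.4, 0.5, -0.9]
grip_width: 0.148
```

```bash
python3 m.py; python3 -c "
from st import *
save('wrist','w8',(160,60,480,300),2)"
```

```text
t 20.15 pos [ 0.4684 -0.0941  0.0999] yaw -1.93 F [-0.4  0.5 -0.9] g 0.148 q7 0.14
F,T,width [-3.0400e-01  7.1700e-01 -5.3600e-01 -7.3000e-02  1.4900e-01  7.0000e-03
  1.2835e+01]
```

View pics/w8.png

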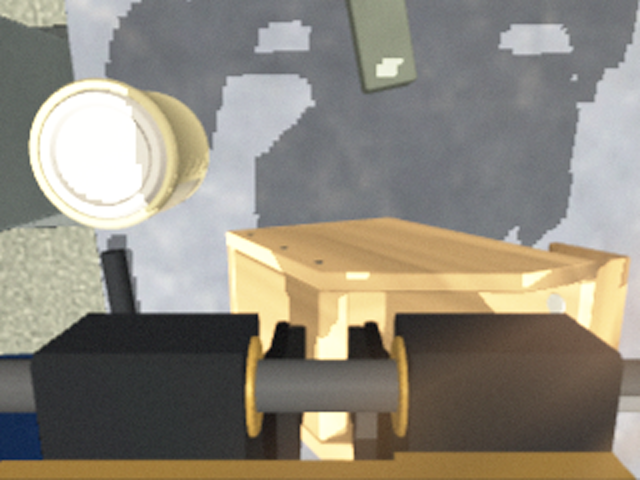

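```bash
cat > ft.py <<'E'
from st import *
from scipy.optimize import least_squares
def fit(obs,s=2,off=(160,60),x0=(.5,-.095,.07,15)):
    f=lambda p:np.concatenate([(proj('wrist',st(P,p[:2],-2,p[3],p[2]))[0]-off)*s-uv for P,uv in obs])
    r=least_squares(f,x0,x_scale=(.01,.01,.01,5)); print('c',r.x[:3].round(4),'tilt',r.x[3].round(1),'res',f(r.x).reshape(-1,2).round(0).tolist()); print('rim',st((-35,0,30),r.x[:2],-2,r.x[3],r.x[2]).round(4),'strip',st((55.5,0,31),r.x[:2],-2,r.x[3],r.x[2]).round(4)); return r.x
E
python3 -c "
from ft import *
fit([((-40,30,30),(318,290)),((-40,30,-50),(228,233)),((55.5,30,60),(628,258))])
fit([((-40,30,30),(318,290)),((-40,30,-50),(228,233)),((55.5,30,60),(628,258)),((40,30,-50),(390,218))])
"
```

```text
c [ 0.4873 -0.0981  0.0627] tilt 28.8 res [[1.0, -10.0], [-2.0, 7.0], [0.0, 6.0]]
rim [ 0.4711 -0.0969  0.1058] strip [ 0.5508 -0.1     0.0631]
c [ 0.4874 -0.0975  0.0628] tilt 28.6 res [[1.0, -12.0], [-2.0, 5.0], [1.0, 5.0], [-1.0, 7.0]]
rim [ 0.471  -0.0963  0.1059] strip [ 0.5509 -0.0995  0.0635]
```

>>> move_arm(
  dp=[
    [0,0,0.1],
    [0,0,0.2],
    [0,0,0.25],
    [0,0,0.25],
    [0,0,0.25],
  ],
  turn=[0,0,0,0,0],
  jaw=[-1,-1,-1,-1,-1],
)

```text
time: 20.9
position: [0.4673, -0.0941, 0.0938]
tool_rot: [-2.257, -2.181, 0.002]
ft_force: [-7.4, 1.4, 14.9]
grip_width: 0.399
```

```bash
python3 m.py
```

```text
t 20.9 pos [ 0.4673 -0.0941  0.0938] yaw -1.95 F [-7.4  1.4 14.9] g 0.399 q7 0.15
F,T,width [-8.4010e+00  1.2640e+00  1.5010e+01  1.3700e-01  2.1770e+00  2.1000e-02
  3.4168e+01]
```

>>> move_arm(
  dp=[
    [0,0,0],
    [0,0,0],
    [0,0,-0.3],
    [0,0,-0.6],
    [0,0,-0.6],
  ],
  turn=[0,0,0,0,0],
  jaw=[-1,-1,-1,-1,-1],
  grip_force=6.5,
)

```text
time: 21.6
position: [0.4698, -0.0943, 0.1117]
tool_rot: [2.257, 2.182, 0.004]
ft_force: [0.2, 0.1, 0.1]
grip_width: 0.026
```

```bash
cat > mk.py <<'E'
from ft import *
# fit centre & tilt to the wrist mask's extreme points
plan([]); im=ctrl.get_image('wrist'); r=ctrl.masks_of('wrist','fallen_bin')
m=r[0]['region'].astype(np.uint8); print(r[0]['confidence'],r[0]['rect'])
ys,xs=np.nonzero(m)
cl=xs.min(); cr=xs.max(); print('left',cl,ys[xs==cl].min(),'right',cr,ys[xs==cr].min(),ys[xs==cr].max(),'top',ys.min(),xs[ys==ys.min()].mean())
for c in range(cl,cr,12): print(c,ys[xs==c].min() if (xs==c).any() else None,end='; ')
E
python3 m.py; python3 mk.py
```

```text
t 21.6 pos [ 0.4698 -0.0943  0.1117] yaw -1.93 F [0.2 0.1 0.1] g 0.026 q7 0.14
F,T,width [-0.3    0.024 -0.096 -0.102  0.06   0.011  1.09 ]
t 21.8 pos [ 0.4682 -0.0941  0.1099] yaw -1.93 F [-0.6 -0.5 -0.4] g 0.006 q7 0.14
0.59 [325.6, 196.9, 149.7, 55.8]
left 252 183 right 399 191 205 top 166 293.0
252 183; 264 173; 276 167; 288 167; 300 167; 312 167; 324 167; 336 167; 348 167; 360 176; 372 186; 384 183; 396 189;
```

>>> move_arm(
  dp=[
    [0,0,-1],
    [0,0,-2.5],
    [0,0,-4],
    [0,0,-4],
    [0,0,-4],
  ],
  turn=[0,0,0,0,0],
  jaw=[-0.6,-0.3,0,0,0],
)

```text
time: 22.4
position: [0.4689, -0.0941, 0.2309]
tool_rot: [2.258, 2.183, 0.003]
ft_force: [0.0, -0.7, -0.8]
grip_width: 0.378
```

```bash
python3 -c "
from st import *
plan([]);w=ctrl.get_image('wrist');s=ctrl.get_image('scene');t=ctrl.get_image('top')
r=lambda a,f:cv2.resize(a,None,fx=f,fy=f,interpolation=2)
A=r(w[100:300,180:500],1.25*1.0)  # 250x400
B=r(s[150:330,240:440],2.0) # 360x400
C=r(t[180:300,220:420],2.0)
print(A.shape,B.shape,C.shape)
L=np.zeros((600,800,3),np.uint8)
L[:A.shape[0],:400]=A; L[:360,400:800]=B; L[260:260+C.shape[0],:400]=C
cv2.imwrite('pics/c1.png',L[:,:,::-1])
np.save('w9.npy',w)
for c in('wrist','top','scene'): print(c,[ (round(d['confidence'],2),np.round(d['rect'])) for d in ctrl.look_for(c,'fallen_bin')])
"
```

```text
t 22.4 pos [ 0.4689 -0.0941  0.2309] yaw -1.93 F [ 0.  -0.7 -0.8] g 0.378 q7 0.07
(250, 400, 3) (360, 400, 3) (240, 400, 3)
wrist [(0.89, array([321., 190.,  90.,  70.])), (0.21, array([539., 118., 202., 236.]))]
top []
scene []
```

View pics/c1.png

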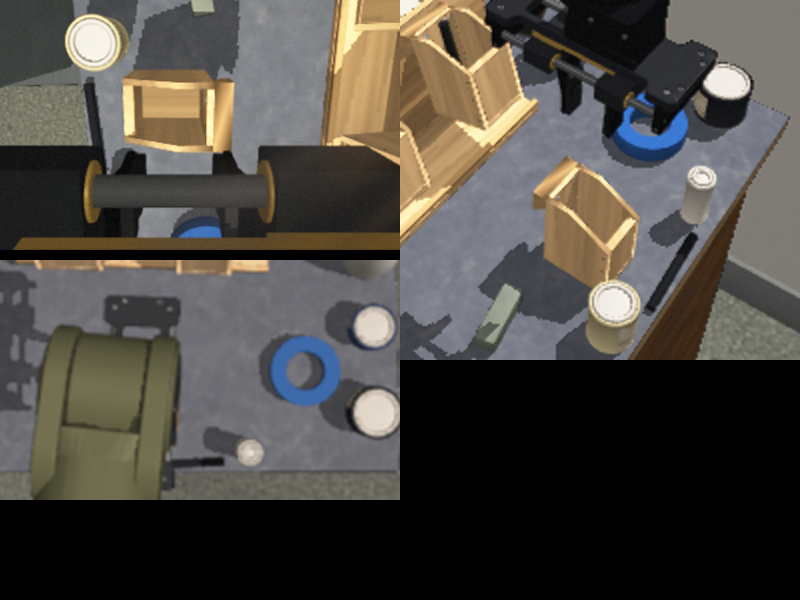

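```bash
python3 -c "
from st import *
plan([])
for u,v,z in((278,165,.08),(278,216,.08),(288,190,.08),(366,165,.11),(366,222,.11)): print(u,v,z,at_z('wrist',(u,v),z).round(4))
im=np.load('w9.npy')[:,:,::-1]
g=cv2.cvtColor(im,cv2.COLOR_BGR2GRAY).astype(int)
print('row190',g[190,268:300].tolist());print('col283',g[155:226,283].tolist());print('row200',g[200,345:375].tolist())
"
```

```text
t 22.7 pos [ 0.4677 -0.0941  0.2291] yaw -1.94 F [-0.1 -0.  -0.2] g 0.496 q7 0.07
278 165 0.08 [ 0.4186 -0.0656  0.08  ]
278 216 0.08 [ 0.4144 -0.1249  0.08  ]
288 190 0.08 [ 0.4279 -0.0943  0.08  ]
366 165 0.11 [ 0.5119 -0.0647  0.11  ]
366 222 0.11 [ 0.5122 -0.1251  0.11  ]
row190 [139, 138, 138, 139, 142, 138, 139, 136, 135, 134, 141, 215, 237, 238, 235, 235, 233, 233, 226, 167, 94, 97, 96, 98, 98, 105, 149, 172, 168, 171, 173, 173]
col283 [135, 135, 128, 119, 113, 96, 93, 105, 161, 179, 176, 178, 173, 200, 223, 226, 226, 228, 231, 232, 231, 228, 228, 230, 231, 232, 233, 235, 236, 234, 233, 231, 232, 233, 235, 235, 237, 239, 240, 241, 242, 241, 241, 239, 239, 239, 238, 239, 240, 241, 242, 242, 205, 126, 120, 154, 160, 161, 158, 147, 140, 140, 141, 102, 75, 50, 23, 10, 7, 13, 13]
row200 [214, 244, 245, 244, 247, 229, 179, 180, 187, 194, 202, 210, 205, 200, 188, 176, 168, 155, 145, 138, 135, 138, 135, 139, 135, 135, 133, 134, 136, 134]
```

```bash
python3 -c "
from plan import *
plan([(.4222,-.0947,.12,-2),(.4222,-.0947,.07,-2)])"
```

```text
t 22.7 pos [ 0.4677 -0.0941  0.2291] yaw -1.94 F [-0.1 -0.  -0.2] g 0.496 q7 0.07
dp [-0.07, -1.51, 3.64] turn 0.01 rows 2.4
dp [0.0, 0.0, 1.67] turn 0.0 rows 1.0
```

>>> move_arm(
  dp=[
    [-0.07,-1.51,0],
    [-0.07,-1.51,1.5],
    [-0.07,-1.51,3],
    [-0.07,-1.51,3.64],
    [-0.07,-1.51,3.64],
  ],
  turn=[0,0,0,0,0],
  jaw=[-0.3,-0.3,-0.3,-0.3,-0.3],
)

```text
time: 23.2
position: [0.42, -0.0945, 0.118]
tool_rot: [-2.256, -2.18, 0.008]
ft_force: [-0.0, 0.1, -0.2]
grip_width: 0.351
```

>>> move_arm(
  dp=[
    [0,0,0.5],
    [0,0,1],
    [0,0,1.65],
    [0,0,1.65],
    [0,0,1.65],
  ],
  turn=[0,0,0,0,0],
  jaw=[-0.3,-0.3,-0.3,-0.3,-0.3],
)

```text
time: 23.7
position: [0.4237, -0.0948, 0.0726]
tool_rot: [2.258, 2.183, 0.0]
ft_force: [0.8, 0.2, 0.1]
grip_width: 0.353
```

>>> move_arm(
  dp=[
    [0,0,0],
    [0,0,0],
    [0,0,0],
    [0,0,0],
    [0,0,0],
  ],
  turn=[0,0,0,0,0],
  jaw=[-1,-1,-1,-1,-1],
  grip_force=12,
)

```text
time: 24.2
position: [0.4233, -0.0947, 0.0721]
tool_rot: [2.258, 2.184, 0.001]
ft_force: [-0.3, 0.3, 4.0]
grip_width: 0.114
```

>>> move_arm(
  dp=[
    [0,0,-0.3],
    [0,0,-0.6],
    [0,0,-0.65],
    [0,0,-0.65],
    [0,0,-0.65],
  ],
  turn=[0,0,0,0,0],
  jaw=[-1,-1,-1,-1,-1],
)

```text
time: 24.7
position: [0.4229, -0.0946, 0.091]
tool_rot: [-2.258, -2.184, -0.0]
ft_force: [-0.8, -1.3, -2.2]
grip_width: 0.112
```

>>> move_arm(
  dp=[
    [0,0,0],
    [0,0,0],
    [0,0,0],
  ],
  turn=[0,0,0],
  jaw=[-1,-1,-1],
  grip_force=5.5,
)

```text
time: 25.0
position: [0.4229, -0.0948, 0.0911]
tool_rot: [-2.258, -2.183, 0.001]
ft_force: [-0.6, -0.5, -1.0]
grip_width: 0.13
```

```bash
python3 m.py
```

```text
t 25.0 pos [ 0.4229 -0.0948  0.0911] yaw -1.94 F [-0.6 -0.5 -1. ] g 0.13 q7 0.1
F,T,width [-0.495  0.175 -1.057 -0.136  0.228  0.013 10.989]
```

>>> move_arm(
  dp=[
    [0,0,0],
    [0,0,0],
    [0,0,-0.2],
    [0,0,-0.6],
    [0,0,-1],
  ],
  turn=[0,0,0,0,0],
  jaw=[-1,-1,-1,-1,-1],
  grip_force=7,
)

```text
time: 25.7
position: [0.4233, -0.0948, 0.1223]
tool_rot: [2.258, 2.183, 0.001]
ft_force: [0.2, 0.0, -1.6]
grip_width: 0.128
```

```bash
python3 m.py; python3 mk.py;python3 - <<'E'
from ft import *
for th in (8,12,16,20,24):
    # rim height h above TCP=.008
    s=ctrl.get_state();p=np.array(s['position'])
    M=R.from_euler('zy',[-2,th],degrees=True).as_matrix(); c=p+[0,0,.008]-M@np.array([-.035,0,.03])
    print(th,[proj('wrist',st(P,c[:2],-2,th,c[2]))[0].round(0).tolist() for P in((-40,30,-50),(-40,30,30),(40,30,-50),(55.5,30,60),(10,30,60))])
E
```

```text
t 25.7 pos [ 0.4233 -0.0948  0.1223] yaw -1.94 F [ 0.2  0.  -1.6] g 0.128 q7 0.07
F,T,width [ 0.272  0.201 -1.608 -0.111  0.061 -0.025 10.968]
t 25.9 pos [ 0.4236 -0.0946  0.1218] yaw -1.92 F [-0.   0.4 -2.2] g 0.127 q7 0.07
0.98 [393.2, 229.9, 204.5, 119.5]
left 292 172 right 494 193 200 top 168 373.0
292 172; 304 171; 316 171; 328 170; 340 170; 352 169; 364 169; 376 168; 388 171; 400 174; 412 177; 424 181; 436 184; 448 187; 460 184; 472 187; 484 190; 8 [[303.0, 174.0], [314.0, 196.0], [395.0, 172.0], [508.0, 203.0], [423.0, 207.0]]
12 [[297.0, 174.0], [314.0, 196.0], [386.0, 172.0], [502.0, 200.0], [424.0, 205.0]]
16 [[290.0, 175.0], [314.0, 196.0], [378.0, 171.0], [495.0, 197.0], [424.0, 203.0]]
20 [[284.0, 175.0], [314.0, 196.0], [370.0, 171.0], [488.0, 194.0], [423.0, 201.0]]
24 [[277.0, 176.0], [314.0, 196.0], [361.0, 171.0], [481.0, 192.0], [422.0, 199.0]]
```

```bash
python3 -c "
from plan import *
plan([(.4236,-.0946,.225,-2),(.53,-.087,.225,-2.1),(.62,-.08,.225,-2.1)])"
```

```text
t 26.0 pos [ 0.4228 -0.0946  0.121 ] yaw -1.93 F [ 0.8  0.1 -2.6] g 0.125 q7 0.07
dp [0.0, 0.03, -3.47] turn 0.01 rows 2.1
dp [0.38, 3.54, 0.0] turn 0.02 rows 2.1
dp [0.34, 2.99, 0.0] turn -0.0 rows 1.8
```

>>> move_arm(
  dp=[
    [0,0,-0.6],
    [0,0,-1.3],
    [0,0,-2],
    [0,0,-2.8],
    [0,0,-3.47],
  ],
  turn=[0,0,0,0,0],
  jaw=[-1,-1,-1,-1,-1],
)

```text
time: 26.5
position: [0.4229, -0.0947, 0.2259]
tool_rot: [-2.259, -2.183, 0.0]
ft_force: [1.4, -0.4, -1.4]
grip_width: 0.126
```

>>> move_arm(
  dp=[
    [0.05,0.5,0],
    [0.15,1.2,0],
    [0.25,2,0],
    [0.3,2.8,0],
    [0.38,3.54,0],
  ],
  turn=[0,0,0,0,0],
  jaw=[-1,-1,-1,-1,-1],
)

```text
time: 27.0
position: [0.5303, -0.0867, 0.2245]
tool_rot: [-2.258, -2.184, 0.002]
ft_force: [0.4, 0.0, -2.0]
grip_width: 0.129
```

>>> move_arm(
  dp=[
    [0.1,0.7,0],
    [0.2,1.4,0],
    [0.25,2,0],
    [0.3,2.6,0],
    [0.34,2.99,0],
  ],
  turn=[0,0,0,0,0],
  jaw=[-1,-1,-1,-1,-1],
)

```text
time: 27.5
position: [0.6203, -0.0792, 0.224]
tool_rot: [-2.257, -2.184, 0.002]
ft_force: [0.2, -0.2, -1.9]
grip_width: 0.129
```

```bash
python3 m.py; python3 mk.py;python3 - <<'E'
from ft import *
from fit2 import rail
np.set_printoptions(suppress=True)
s=ctrl.get_state();p=np.array(s['position'])
for th in (12,16,20):
    M=R.from_euler('zy',[-2,th],degrees=True).as_matrix(); c=p+[0,0,.008]-M@np.array([-.035,0,.03])
    print(th,[proj('wrist',st(P,c[:2],-2,th,c[2]))[0].round(0).tolist() for P in((-40,30,-50),(40,30,-50),(55.5,30,60),(10,30,60))])
im=ctrl.get_image('wrist')
rp=[.7336,-.0785,.1312,-.0371]
for t in('left_bin','right_bin','rail_crest'):
    for d in ctrl.masks_of('wrist',t)[:2]:
        m=d['region'];ys,xs=np.nonzero(m); print(t,round(d['confidence'],2),np.round(d['rect']))
        if t=='left_bin' and len(xs):
            print([(c,int(ys[xs==c].max())) for c in range(xs.min(),xs.max(),15) if (xs==c).any()])
# predicted right edge of left bin: points
for P in((-.0955,.0427,-.001),(-.0955,.0427,-.081),(-.0455,.0427,.029),(-.0155,.0427,.029),(0,.0427,.029)): print(P,proj('wrist',rail(rp,P))[0].round(0))
cv2.imwrite('pics/w10.png',im[:,:,::-1])
E
```

```text
t 27.5 pos [ 0.6203 -0.0792  0.224 ] yaw -1.9 F [ 0.2 -0.2 -1.9] g 0.129 q7 0.19
F,T,width [ 1.05  -0.045 -1.878 -0.096  0.066  0.027 11.104]
t 27.7 pos [ 0.6189 -0.08    0.2247] yaw -1.95 F [ 0.3  0.2 -1.8] g 0.128 q7 0.19
0.86 [389.6, 229.8, 199.9, 124.3]
left 289 172 right 490 191 201 top 168 364.95454545454544
289 172; 301 171; 313 171; 325 170; 337 169; 349 169; 361 168; 373 168; 385 171; 397 173; 409 176; 421 180; 433 183; 445 186; 457 183; 469 186; 481 188; 12 [[297.0, 174.0], [386.0, 171.0], [502.0, 200.0], [424.0, 204.0]]
16 [[290.0, 175.0], [378.0, 171.0], [495.0, 197.0], [424.0, 202.0]]
20 [[284.0, 175.0], [370.0, 171.0], [488.0, 194.0], [423.0, 201.0]]
left_bin 0.71 [408.  86. 168. 125.]
[(324, 141), (339, 145), (354, 148), (369, 147), (384, 147), (399, 148), (414, 148), (429, 148), (444, 148), (459, 146), (474, 146), (489, 52)]
left_bin 0.22 [219.  95.  37.  63.]
[(202, 76), (217, 124), (232, 125)]
rail_crest 0.68 [429. 189. 187. 377.]
(-0.0955, 0.0427, -0.001) [349. 152.]
(-0.0955, 0.0427, -0.081) [324. 146.]
(-0.0455, 0.0427, 0.029) [424. 154.]
(-0.0155, 0.0427, 0.029) [457. 153.]
(0, 0.0427, 0.029) [474. 152.]
```

```bash
python3 -c "
from plan import *
plan([(.6535,-.083,.205,-2.1),(.6535,-.083,.189,-2.1),(.647,-.083,.165,-2.1),(.646,-.083,.150,-2.1)])"
```

```text
t 28.0 pos [ 0.6192 -0.0797  0.2256] yaw -1.94 F [ 0.2 -0.2 -1.3] g 0.125 q7 0.19
dp [-0.07, 1.15, 0.69] turn 0.03 rows 0.8
dp [0.0, 0.0, 0.53] turn -0.0 rows 0.3
dp [-0.01, -0.22, 0.8] turn -0.0 rows 0.5
dp [-0.0, -0.03, 0.5] turn -0.0 rows 0.3
```

>>> move_arm(
  dp=[
    [-0.07,0.4,0.1],
    [-0.07,0.8,0.4],
    [-0.07,1.15,0.69],
    [-0.07,1.15,0.95],
    [-0.07,1.15,1.2],
  ],
  turn=[0,0,0,0,0],
  jaw=[-1,-1,-1,-1,-1],
)

```text
time: 28.5
position: [0.6533, -0.083, 0.1882]
tool_rot: [-2.258, -2.183, 0.002]
ft_force: [-3.0, 0.4, -1.6]
grip_width: 0.127
```

>>> move_arm(
  dp=[
    [0,-0.04,0.15],
    [0,-0.08,0.3],
    [0,-0.13,0.45],
    [0,-0.13,0.45],
    [0,-0.13,0.45],
  ],
  turn=[0,0,0,0,0],
  jaw=[-1,-1,-1,-1,-1],
)

```text
time: 29.0
position: [0.6493, -0.0829, 0.1757]
tool_rot: [-2.258, -2.183, 0.001]
ft_force: [-3.3, 0.4, -2.1]
grip_width: 0.126
```

```bash
python3 m.py; python3 mk.py
```

```text
t 29.0 pos [ 0.6493 -0.0829  0.1757] yaw -1.94 F [-3.3  0.4 -2.1] g 0.126 q7 0.22
F,T,width [-3.01   0.236 -1.49  -0.046  0.896 -0.028 11.06 ]
t 29.2 pos [ 0.6494 -0.0829  0.1757] yaw -1.94 F [-3.3  1.2 -1.6] g 0.125 q7 0.22
0.93 [391.4, 228.8, 199.2, 120.3]
left 290 173 right 491 192 198 top 168 368.0
290 173; 302 171; 314 170; 326 170; 338 169; 350 169; 362 168; 374 168; 386 171; 398 174; 410 177; 422 180; 434 183; 446 186; 458 183; 470 186; 482 189;
```

>>> move_arm(
  dp=[
    [0,-0.1,0],
    [0,-0.13,0.12],
    [0,-0.17,0.25],
    [0,-0.2,0.37],
    [0,-0.23,0.5],
  ],
  turn=[0,0,0,0,0],
  jaw=[-1,-1,-1,-1,-1],
)

```text
time: 29.8
position: [0.6433, -0.0825, 0.1604]
tool_rot: [2.258, 2.184, 0.001]
ft_force: [-0.4, 0.4, -2.4]
grip_width: 0.129
```

```bash
python3 m.py
```

```text
t 29.8 pos [ 0.6433 -0.0825  0.1604] yaw -1.93 F [-0.4  0.4 -2.4] g 0.129 q7 0.22
F,T,width [ 0.178 -0.277 -1.879 -0.092  0.055  0.011 10.88 ]
```

>>> move_arm(
  dp=[
    [0,-0.01,0.05],
    [0,-0.03,0.1],
    [0,-0.04,0.15],
    [0,-0.05,0.2],
    [0,-0.05,0.2],
  ],
  turn=[0,0,0,0,0],
  jaw=[-1,-1,-1,-1,-1],
)

```text
time: 30.5
position: [0.6421, -0.0825, 0.1548]
tool_rot: [2.258, 2.183, 0.001]
ft_force: [1.8, 0.9, -1.6]
grip_width: 0.125
```

```bash
python3 m.py; python3 mk.py
```

```text
t 30.5 pos [ 0.6421 -0.0825  0.1548] yaw -1.93 F [ 1.8  0.9 -1.6] g 0.125 q7 0.22
F,T,width [ 2.059e+00  3.000e-03 -1.575e+00 -5.300e-02 -4.480e-01 -2.100e-02
  1.065e+01]
t 30.7 pos [ 0.6421 -0.0825  0.155 ] yaw -1.93 F [ 1.6  0.6 -2.4] g 0.125 q7 0.22
0.56 [395.1, 231.2, 202.4, 126.1]
left 294 172 right 496 195 198 top 167 365.5
294 172; 306 169; 318 170; 330 169; 342 168; 354 169; 366 167; 378 168; 390 170; 402 174; 414 178; 426 181; 438 184; 450 188; 462 184; 474 185; 486 190;
```

>>> move_arm(
  dp=[
    [0,0.06,0.03],
    [0,0.09,0.08],
    [0,0.1,0.13],
    [0,0.1,0.18],
    [0,0.1,0.22],
  ],
  turn=[0,0,0,0,0],
  jaw=[-1,-1,-1,-1,-1],
)

```text
time: 31.3
position: [0.6438, -0.0829, 0.1514]
tool_rot: [-2.258, -2.182, -0.0]
ft_force: [-8.7, 1.9, 17.6]
grip_width: 0.128
```

```bash
python3 m.py; python3 mk.py
```

```text
t 31.3 pos [ 0.6438 -0.0829  0.1514] yaw -1.95 F [-8.7  1.9 17.6] g 0.128 q7 0.23
F,T,width [-7.4930e+00  1.2950e+00  1.5345e+01  2.1700e-01  1.8880e+00 -1.1000e-02
  1.1008e+01]
t 31.5 pos [ 0.6438 -0.0829  0.1513] yaw -1.95 F [-7.5  1.  15.4] g 0.125 q7 0.23
0.65 [394.6, 232.4, 203.5, 123.2]
left 294 171 right 497 194 198 top 168 371.5
294 171; 306 170; 318 170; 330 170; 342 169; 354 169; 366 168; 378 168; 390 170; 402 174; 414 177; 426 181; 438 184; 450 188; 462 184; 474 187; 486 190;
```

>>> move_arm(
  dp=[
    [0,-0.03,-0.08],
    [0,-0.03,-0.08],
    [0,-0.03,-0.08],
  ],
  turn=[0,0,0],
  jaw=[-1,-1,-1],
)

```text
time: 31.9
position: [0.6435, -0.0829, 0.1515]
tool_rot: [-2.258, -2.183, 0.0]
ft_force: [-3.3, 0.7, 7.5]
grip_width: 0.126
```

```bash
python3 m.py
```

```text
t 31.9 pos [ 0.6435 -0.0829  0.1515] yaw -1.94 F [-3.3  0.7  7.5] g 0.126 q7 0.23
F,T,width [-3.499  0.785  7.463 -0.019  0.813  0.026 11.148]
```

>>> move_arm(
  dp=[
    [0,0,0],
    [0,0,0],
    [0,0,0],
    [0,0,0],
    [0,0,0],
  ],
  turn=[0,0,0,0,0],
  jaw=[-0.65,-0.6,-0.5,-0.4,-0.4],
)

```text
time: 32.6
position: [0.6437, -0.0826, 0.1502]
tool_rot: [-2.258, -2.184, 0.0]
ft_force: [-0.4, 0.3, -0.6]
grip_width: 0.29
```

```bash
python3 m.py; python3 mk.py
```

```text
t 32.6 pos [ 0.6437 -0.0826  0.1502] yaw -1.93 F [-0.4  0.3 -0.6] g 0.29 q7 0.23
F,T,width [ 2.7100e-01 -3.0900e-01  3.5000e-02 -1.0600e-01  5.7000e-02  8.0000e-03
  2.5788e+01]
t 32.8 pos [ 0.6438 -0.0826  0.1505] yaw -1.93 F [ 0.3 -0.5  0.1] g 0.3 q7 0.23
0.71 [397.0, 232.2, 203.3, 122.9]
left 295 172 right 497 195 203 top 168 374.5
295 172; 307 171; 319 170; 331 170; 343 171; 355 169; 367 169; 379 169; 391 172; 403 175; 415 178; 427 181; 439 186; 451 189; 463 185; 475 188; 487 192;
```

>>> move_arm(
  dp=[
    [0,0,-0.3],
    [0,0,-0.8],
    [0,0,-1.6],
    [0,0,-2.6],
    [0,0,-3.4],
  ],
  turn=[0,0,0,0,0],
  jaw=[-0.4,-0.4,-0.4,-0.4,-0.4],
)

```text
time: 33.4
position: [0.6444, -0.0829, 0.256]
tool_rot: [2.257, 2.182, 0.003]
ft_force: [0.7, -0.8, 0.6]
grip_width: 0.301
```

>>> move_arm(
  dp=[
    [0,-1.5,0],
    [0,-3,0],
    [0,-4.5,0],
    [0,-6,0],
    [0,-6,0],
  ],
  turn=[0,0,0,0,0],
  jaw=[-0.4,-0.4,-0.4,-0.4,-0.4],
)

```text
time: 33.9
position: [0.4593, -0.0771, 0.254]
tool_rot: [-2.257, -2.181, -0.007]
ft_force: [0.4, -1.2, 0.6]
grip_width: 0.302
```

Run:
```python
from plan import *
from fit2 import rail,b
plan([]); rp=[.7336,-.0785,.1312,-.0371]
for c in('scene','top'):
    im=ctrl.get_image(c); cv2.imwrite(f'pics/f_{c}.png',im[:,:,::-1])
    for t in('fallen_bin','left_bin','right_bin'):
        print(c,t,[(round(d['confidence'],2),np.round(d['rect'],1).tolist()) for d in ctrl.look_for(c,t)[:3]])
    for n,y,w in(('fallen',-.0045,.03),('left',.0847,.042),('right',-.0869,.035)):
        u=np.array([proj(c,rail(rp,(b(x,z)[0],y+s*w,b(x,z)[1])))[0] for x,z in((-40,30),(-40,-50),(40,-50),(55.5,60),(10,60)) for s in(-1,1)])
        a,q=u.min(0),u.max(0); print(' model',n,((a+q)/2).round(1),(q-a).round(1))
```

```text
t 33.9 pos [ 0.4593 -0.0771  0.254 ] yaw -1.98 F [ 0.4 -1.2  0.6] g 0.302 q7 0.01
scene fallen_bin [(0.73, [247.4, 201.1, 65.4, 70.1])]
scene left_bin [(0.94, [217.9, 228.5, 69.8, 77.2])]
scene right_bin [(0.93, [270.9, 183.5, 59.5, 64.0])]
 model fallen [246.8 203.9] [62.7 65.5]
 model left [217.6 229.4] [75.5 76.7]
 model right [270.9 182.8] [61.6 64.7]
top fallen_bin [(0.61, [288.9, 156.0, 27.5, 52.2])]
top left_bin [(0.86, [252.1, 157.6, 39.1, 53.6]), (0.69, [290.4, 159.5, 29.9, 57.2])]
top right_bin [(0.8, [323.6, 158.7, 30.1, 57.3])]
 model fallen [289.9 158.3] [27.6 55. ]
 model left [254.  157.1] [40.5 55.4]
 model right [323.7 159.5] [30.6 55.1]
```

Run:
```python
from plan import *
from fit2 import rail,b
im=cv2.imread('pics/f_top.png'); g=im.sum(2)//3
im0=cv2.imread('pics/top0.png').sum(2)//3
for c in(246,250,262,282,286,290,294,298,318,328,332): print(c,g[158:192,c].tolist())
rp=[.7336,-.0785,.1312,-.0371]
for n,y in(('fallen',-.0045),('left',.0847),('right',-.0869)):
    print(n,[proj('top',rail(rp,(b(x,z)[0],y,b(x,z)[1])))[0].round(1).tolist() for x,z in((-40,30),(-30,30),(-40,-50))])
print('cols row168',g[168,265:315].tolist()); print('cols row178',g[178,265:315].tolist())
```

```text
246 [108, 119, 129, 128, 131, 155, 170, 188, 198, 173, 182, 196, 195, 183, 142, 113, 112, 113, 116, 117, 118, 119, 121, 123, 123, 118, 116, 112, 111, 110, 109, 109, 109, 109]
250 [27, 22, 15, 12, 10, 10, 15, 51, 110, 137, 178, 199, 203, 200, 160, 117, 114, 115, 115, 114, 114, 112, 113, 112, 113, 124, 121, 117, 119, 119, 115, 112, 113, 115]
262 [131, 137, 137, 120, 107, 103, 98, 86, 94, 121, 142, 185, 205, 207, 165, 118, 119, 120, 120, 120, 119, 119, 118, 118, 118, 137, 123, 105, 106, 107, 109, 109, 110, 110]
282 [103, 108, 115, 115, 102, 92, 90, 91, 91, 92, 93, 118, 161, 182, 182, 139, 98, 98, 99, 98, 101, 102, 99, 96, 97, 119, 158, 155, 125, 111, 110, 111, 112, 112]
286 [110, 124, 124, 123, 124, 123, 124, 123, 124, 124, 125, 133, 168, 187, 189, 147, 103, 102, 103, 104, 104, 104, 104, 103, 102, 104, 121, 122, 116, 118, 117, 116, 116, 117]
290 [101, 120, 124, 124, 123, 123, 124, 123, 123, 124, 123, 123, 162, 185, 191, 162, 120, 110, 109, 108, 109, 107, 107, 107, 106, 109, 141, 132, 114, 117, 117, 115, 114, 114]
294 [103, 120, 124, 124, 123, 124, 124, 125, 125, 125, 122, 124, 179, 201,
[... 776 characters left out ...]
 115, 118, 118]
fallen [[288.6, 172.7], [288.9, 168.9], [290.5, 185.4]]
left [[251.4, 171.4], [251.8, 167.6], [255.7, 184.2]]
right [[323.0, 173.9], [323.1, 170.1], [322.7, 186.6]]
cols row168 [122, 131, 153, 135, 114, 94, 67, 80, 119, 138, 138, 140, 162, 172, 152, 128, 115, 93, 105, 123, 123, 125, 126, 127, 124, 123, 122, 121, 122, 122, 124, 126, 132, 135, 125, 135, 150, 132, 93, 103, 127, 129, 134, 158, 164, 140, 120, 122, 127, 129]
cols row178 [116, 115, 143, 162, 147, 122, 97, 114, 136, 138, 137, 136, 137, 160, 175, 151, 113, 101, 100, 103, 104, 104, 104, 105, 106, 109, 111, 114, 114, 111, 110, 111, 114, 113, 117, 144, 159, 137, 106, 116, 131, 131, 131, 151, 163, 138, 115, 114, 116, 118]
```

>>> move_arm(
  dp=[
    [-0.7,1.2,-0.2],
    [-1.4,2.4,-0.4],
    [-2,3.4,-0.6],
    [-2.6,4.4,-0.6],
    [-2.6,4.4,-0.6],
  ],
  turn=[0,0,0,0,0],
  jaw=[-0.4,-0.4,-0.4,-0.4,-0.4],
)

```text
time: 34.8
position: [0.5958, -0.1614, 0.2679]
tool_rot: [2.26, 2.18, -0.01]
ft_force: [-0.8, -0.2, -0.4]
grip_width: 0.298
```

Run:
```python
from plan import *
from fit2 import rail,b
plan([]); ctrl.get_image('top'); ctrl.get_image('top')
im=ctrl.get_image('wrist'); cv2.imwrite('pics/w11.png',im[:,:,::-1]); plan([])
rp=[.7336,-.0785,.1312,-.0371]
PTS=[(-40,30),(-40,-50),(10,60),(40,60),(55.5,60),(55.5,31)]
for n,y,w in(('fallen',-.0045,.03),('left',.0847,.042),('right',-.0869,.035)):
    print(n,[proj('wrist',rail(rp,(b(x,z)[0],y+s*w,b(x,z)[1])))[0].round(1).tolist() for x,z in PTS for s in(1,-1)])
for t in('fallen_bin','left_bin','right_bin'):
    print(t,[(round(d['confidence'],2),np.round(d['rect'],1).tolist()) for d in ctrl.look_for('wrist',t)[:3]])
g=im.astype(int).sum(2)//3
lsd=cv2.createLineSegmentDetector()
L=lsd.detect(g.astype(np.uint8))[0][:,0]
for l in L:
    d=np.hypot(l[2]-l[0],l[3]-l[1])
    if d>28 and 300<min(l[0],l[2]) and max(l[0],l[2])<520 and max(l[1],l[3])<330: print(l.round(1).tolist(),'ang',round(np.degrees(np.arctan2(l[3]-l[1],l[2]-l[0]))%180,1))
```

```text
t 34.8 pos [ 0.5958 -0.1614  0.2679] yaw -2.05 F [-0.8 -0.2 -0.4] g 0.298 q7 0.33
t 34.95 pos [ 0.5929 -0.1589  0.2696] yaw -1.94 F [-0.   0.7  0. ] g 0.298 q7 0.33
fallen [[372.4, 78.6], [369.5, 144.9], [343.9, 89.6], [342.8, 141.1], [440.6, 75.7], [433.6, 146.2], [469.6, 77.4], [461.2, 145.8], [483.9, 78.2], [474.8, 145.6], [460.8, 83.0], [453.8, 143.9]]
left [[378.2, -52.2], [373.3, 58.1], [346.0, -8.4], [344.3, 74.0], [454.4, -64.8], [442.7, 53.9], [486.2, -58.2], [472.2, 56.3], [501.7, -54.9], [486.7, 57.5], [474.5, -35.5], [463.0, 64.4]]
right [[368.7, 162.8], [365.8, 229.7], [342.5, 155.3], [341.4, 208.9], [431.7, 165.2], [424.7, 235.7], [458.9, 164.3], [450.5, 233.0], [472.4, 163.8], [463.3, 231.6], [451.8, 160.5], [444.6, 222.7]]
fallen_bin [(0.7, [413.4, 113.9, 142.8, 73.3])]
left_bin [(0.64, [418.6, 37.3, 147.2, 72.4])]
right_bin [(0.84, [410.4, 188.1, 133.0, 75.6])]
[464.29998779296875, 38.70000076293945, 408.0, 41.599998474121094] ang 177.1
[506.20001220703125, 64.5999984741211, 510.3999938964844, 35.79999923706055] ang 98.3
[463.5, 216.3000030517578, 497.79998779296875,
[... 2797 characters left out ...]
4] ang 175.8
[345.6000061035156, 134.39999389648438, 346.5, 95.5999984741211] ang 91.5
[369.29998779296875, 84.0, 415.6000061035156, 82.30000305175781] ang 177.9
[384.1000061035156, 245.60000610351562, 383.0, 274.5] ang 92.3
[494.8999938964844, 13.199999809265137, 490.0, 50.5] ang 97.5
[488.1000061035156, 285.6000061035156, 381.8999938964844, 285.3999938964844] ang 0.1
[468.1000061035156, 145.3000030517578, 481.1000061035156, 100.80000305175781] ang 106.3
[484.29998779296875, 49.599998474121094, 491.79998779296875, 0.20000000298023224] ang 98.7
[346.5, 0.6000000238418579, 345.3999938964844, 30.600000381469727] ang 92.1
[474.0, 92.9000015258789, 469.20001220703125, 120.5999984741211] ang 99.8
```

```bash
python3 -c "
from bench import ctrl
print(ctrl.close_job(), ctrl.get_state()['time'])"
```

```text
the job is handed in; nothing more can be done
the job is handed in; nothing more can be done
```

The fallen bin now hangs in the free place on the rail, released, and I handed the job in at about 35 s of the 61 s allowed.

**How it went**
- I gripped the bin by its sides and lifted it. A lighter grip let it swing upright, and I set it on the counter and let go.
- I then took it by the front wall. The tool itself cannot tilt, so I loosened the grip until the bin sagged back to about 16–17°.
- I hooked the strip over the rail, lowered it until it bottomed (about 15 N upward), released it and backed away.
- Two earlier tries at the tilt failed. In one the bin slipped out of the fingers; in the other it jammed with about 15 N of force. Both times it came to rest standing upright on the counter, about 50 mm nearer the robot after the second. It was let go standing more than once before being hung.

**Last checks**
- In the wrist picture the bin's back and front edges line up with both hanging bins, to about 1 pixel at the back edge. Its direction matches theirs within about 0.5°, so it looks fully home.
- The gap is roughly 10 mm or more on each side.
- In the scene and top views the hanging bins are where I first measured them, to within about 2 pixels.

**Checks that disagreed or were not made**
- One rim slope read from the coarse top view suggested about 0.03 rad of skew. The closer wrist view did not show it.
- I did not measure the bystanders again at the end. I saw no sign of contact with any of them.
- My twelve pictures were used up before the hanging, so the final checks are numbers taken from the images, not something I saw.

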